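# Scoop a portion of walnuts from the lidded bin

## Robot

A 6-joint arm with a two-finger parallel gripper is mounted at the origin on a cart in front of the work surface, level with it; the furniture and walls round the work are solid. World frame = base frame: x ahead of the robot, y to its left, z up, the work surface at z = 0. Lengths are in m, angles in degrees, forces in N, time in s.
With the tool pointing down it reaches from about 0.35 to 0.85 m from the base axis. Payload 8.1 kg.
Tool frame: the origin (TCP) lies on the centre line of the jaws, within the pads' length; the fingertips stand 19 mm ahead of it and the grasp point (between the pads) is the TCP; z points along the fingers, x is the direction in which the jaws open and shut, and the axes are right-handed (so a half turn about z gives the same grasp; the last joint's range is limited). The gripper opens to 93 mm and grips with 3 to 60 N. Pads are 15 mm wide; open, the fingers measure 128 mm over their backs; the gripper's body (75 mm by 188 mm) begins 65 mm behind the grasp point.
Start: joints at [-68.033, 7.471, 85.268, -0, 87.261, -4.893], TCP at [0.271, -0.535, 0.238] pointing down, gripper open.
Joint ranges: [-169.43, 169.43], [-51.17, 129.36], [1.28, 143.12], [-76.62, 256.62], [0, 156.53], [-152.29, 152.29]. Speed limits (degrees/s): [136.94, 136.94, 159.86, 180, 180, 180].

## Interface

Orientations are given as a 3x3 rotation matrix whose columns are the frame's x, y, z axes.
In Python, from rig import bot, imaging, ticket, spotter gives the robot as it stands.
- The arm moves only by the tool jog_arm, never from a script. Its argument "targets" is a list of rows, each a list of 7 numbers: the gripper's target within -1 to 1 (fully open at 1, half-way at 0, shut at -1), then the shift along the tool's x, y, z in cm, then the turn, a rotation vector about the tool's x, y, z in degrees. In form: [[hand, x, y, z, ax, ay, az], ...]. A call has exactly 5 rows; each row is the pose to reach, as a shift and turn from the pose commanded when the call began, along the tool's axes at that moment; what a row does not reach only later rows make up. A row lasts 1/10 s, in which the tool goes at most 50 mm and 8.59 degrees, less where a joint would pass 70% of its speed; a pose out of reach is approached as far as the arm can. A call with a gripper value outside its range is refused whole. The fingers move at their own pace and stop on an object; the grip force is fixed at half the most. Time passes only in rows, so rows that repeat a pose let the fingers close, or fill a call up. It gives the time, the measured TCP pose, the force and the opening at its end, in the units of the state.
- bot.get_obs(): the state, without advancing time (a new reading comes with each control period).
- imaging.read_camera(name): name is "scene" or "top" or "wrist"; returns (picture, depth): 384x512x3 uint8, red, green, blue; 384x512 float32, m along the optical axis (not along the pixel's ray), 0 where there is no reading.
- imaging.camera_model(name): a dict with "mtx" (3x3 intrinsics, pixels), "T" (4x4, takes a point from camera to world coordinates); the wrist camera has in their place "T_tool_cam" (4x4, takes a point from camera to tool coordinates, whose origin is the TCP and whose axes are the tool frame's). Camera axes: x right, y down, z forward; pixel columns grow to the right and rows downward; lengths in m; the calibration is good to about 2 mm. A picture is of the moment at which its call begins: read the wrist's pose just before it. camera_model takes no time and is no camera call.
- ticket.close_job(): hands the job in, once; it reports no verdict.
Trained networks look in the newest picture that a camera, given by its name, has taken for a name from the list of things; names that differ only in an ending like _2 or _b are one class to them, and where a whole thing is asked for, a point or a joint stands for the part that bears it (a point fixed in the world has none). Each returns a list of dicts, best first, with "conf" (0 to 1); they miss things now and then, are a little off and sometimes report something else, mostly with a low value. They report only what shows in the picture. A call takes as long as a camera call. They do not tell look-alikes from the thing itself.
- spotter.silhouettes(camera, label): "region" (384x512 bool, what is visible of it) and "location" ([column, row] in pixels, amid what is visible of it).
The state is a dict: "t": time; "joint_pos": joint angles; "qvel": joint speeds; "joint_efforts": joint torques, N m; "eef_pos": TCP position; "tool_rot": TCP orientation; "ft_force": force on the tool from outside, world axes, zero at the start; "moment": the same for the moment, N m; "grip_width": opening from 0.0 (shut) to 1.0 (fully open).
Only numpy, scipy, OpenCV 4.12 (cv2) and the standard library are available. Lean on these libraries where they do the work, as an engineer would, in place of code of your own. Each camera call takes 0.05 s, during which the arm holds its last target.

## Task

Lift the wooden bin's lid over its catch, slide it all the way back and leave it open and down. Then fill the scoop (a corner of the bin makes a good backstop) and carry at least three walnuts in that single scoopful to the white bowl, without touching the nuts with the fingers; no nut may end up anywhere but in the bowl or the bin. Finally set the scoop down flat on the chopping board; leave the bowl standing where it is and the other things alone.

Things in the scene. Friction and masses are not known exactly. Their poses are not given: they have to be found in the camera images.
- bin: Fixed wooden bin with a sliding lid, 246 mm long (its x axis, roughly away from the robot), 144 mm wide over the walls (y), 72 mm high. Origin: centre of the underside. Walls 8 mm thick; inner floor 230 x 128 mm, 8 mm above the worktop. A 10 mm wide ledge runs along the top outside of each long wall; on each, 25 mm from the bin's -x end, stands a half-round steel bump 6 mm high.
- lid_slide (a joint): How far the lid is slid open along the bin's +x, m: 0 shut, 0.23 fully open, about 1 N of friction. Shut, two ears at its -x corners stand in front of the bumps: it slides only once lifted 7 mm or more; past 25 mm it may come down and slides on. Lid plate 246 x 138 x 8 mm, upper face 80.5 mm above the worktop; fully open it leaves the -x 222 mm of the inner floor uncovered.
- lid_lift (a joint): How far the lid is raised from its resting height, m: 0 down, at most 0.016. The lid weighs 0.25 kg and drops back by itself; it stays level and cannot turn.
- lid_handle (a point): Grip point of the lid's handle: an upright wooden bar 44 mm long (along the bin's x), 14 mm thick (along y), 34 mm tall, whose middle is 24 mm from the -x edge of the lid. The point is on the bar's middle, 14 mm below its top and 20 mm above the lid's upper face; it moves with the lid; axes as the bin's.
- scoop_grip (a point): Centre of the handle of the loose steel scoop (about 0.16 kg): a level wooden bar 86 mm long (along the scoop's x, from 37 mm ahead of this point to 49 mm behind it), 14 mm thick (y), 24 mm tall (z), carried above the pan by a flat post at the pan's back. The scoop's +x points to its open lip, z up. The point lies 107 mm above the pan's underside, straight above its middle.
- scoop_pan (a point): Middle of the scoop's pan, on the pan's upper face, 2.5 mm above its underside. Pan 94 mm long (x: lip at +47 mm, back wall at -47 mm), 100 mm wide over its sides (y); side walls 3 mm thick, 36 mm high from the back to x = +3 mm, 22 mm to +17 mm, 10 mm to +27 mm, none farther forward; back wall 40 mm high, front (+x) open. Axes as scoop_grip.
- board: Fixed rectangular wooden chopping board, 190 (x) x 300 (y) x 21 mm in its own axes, lying with its long side roughly away from the robot; origin: centre of the underside. The scoop starts on it.
- bowl: Loose plain white round bowl, rim diameter 160 mm, 55 mm high, 0.5 kg; origin: centre of the underside, z up.
- walnut_1: Walnut in its shell, rigid, 30 mm long (its x axis), 28 mm across, about 14 g; origin at its centre. Starts on the bin's floor, in the half of the bin nearer its -x end.
- walnut_2: Walnut in its shell, rigid, 30 mm long (its x axis), 28 mm across, about 14 g; origin at its centre. Starts on the bin's floor, in the half of the bin nearer its -x end.
- walnut_3: Walnut in its shell, rigid, 30 mm long (its x axis), 28 mm across, about 14 g; origin at its centre. Starts on the bin's floor, in the half of the bin nearer its -x end.
- walnut_4: Walnut in its shell, rigid, 30 mm long (its x axis), 28 mm across, about 14 g; origin at its centre. Starts on the bin's floor, in the half of the bin nearer its -x end.
- white_mug: Bystander, loose: plain white mug with a handle, 94 mm tall. Origin: centre of the underside.
- salt_shaker: Bystander, loose: grey-topped salt shaker, 44 mm across, 90 mm tall. Origin: centre of the underside.
- spice_jar: Bystander, loose: spice jar with a mustard cap, 43 mm across, 102 mm tall; just behind it, right of the opened lid, a fixed electric kettle (219 x 171 mm, 250 mm high, centred 0.82 m ahead of the robot and 0.21 m to its right). Origin: centre of the underside.
- grey_cup: Bystander, loose: handleless blue-grey cup, 66 mm across, 76 mm tall. Origin: centre of the underside.
Not all that is in view belongs to the job. What is shaped like the part that bears scoop_grip but purple is not meant.

How it is judged:
By the outcome, as a careful person would: the job done as asked, in the order asked, and still so for the second after the job is handed in, with the robot touching nothing.
It also fails if it takes over 72 s, if anything falls off the work surface, if the arm or the gripper's body presses on something with over 40 N, if the wrist force passes 120 N, or if a joint passes its speed limit or range.

## Working session

There is one attempt and no reset: what is moved stays moved. The work goes in short steps, Python scripts to look and compute and a tool call to move; the robot and the scene stay as the last step left them, time stands still between calls to the robot, and variables do not carry over. Pictures are saved under pics/ and viewed, and the job is handed in when it is done.

Besides the shell and the picture viewer there is one more tool, called after "Call:" by a JSON object that holds its "fn" and its "kwargs". jog_arm: Moves the arm, as the interface text tells. Its arguments: {"type":"object","properties":{"targets":{"type":"array"}},"required":["targets"]}

```bash
ls; mkdir -p pics; cat > h.py <<'E'
import numpy as np, cv2
from rig import bot, imaging, ticket, spotter
def snap(n,fn):
    p,d=imaging.read_camera(n); cv2.imwrite('pics/'+fn,p[:,:,::-1]); return p,d
def world(n,d,obs=None):
    m=imaging.camera_model(n); K=m['mtx']
    if n=='wrist':
        T=np.eye(4);T[:3,:3]=obs['tool_rot'];T[:3,3]=obs['eef_pos'];T=T@np.array(m['T_tool_cam'])
    else: T=np.array(m['T'])
    v,u=np.mgrid[0:d.shape[0],0:d.shape[1]]
    P=np.stack([(u-K[0][2])/K[0][0]*d,(v-K[1][2])/K[1][1]*d,d],-1)
    W=P@T[:3,:3].T+T[:3,3]; W[d<=0]=np.nan
    return W
E
python3 - <<'E'
from h import *
np.set_printoptions(precision=4,suppress=True)
o=bot.get_obs(); print(o)
for n in ['scene','top']:
    p,d=snap(n,n+'0.png'); np.save(n+'0.npy',world(n,d)); print(imaging.camera_model(n))
E
```

```text
pics
{'t': 0.0, 'joint_pos': array([-68.0328,   7.5125,  85.3276,   0.0002,  87.2613,  -4.8922]), 'qvel': array([ 0.0731, -0.1015, -0.0571,  0.1033,  0.0973, -0.0198]), 'joint_efforts': array([  0.0011, -55.9841, -49.1759,   0.077 ,   0.0351,  -0.0001]), 'eef_pos': array([ 0.2709, -0.5348,  0.2366]), 'tool_rot': array([[ 0.4518, -0.8921, -0.0007],
       [-0.8921, -0.4518,  0.0016],
       [-0.0018, -0.0002, -1.    ]]), 'ft_force': array([ 0.0027, -0.0052, -0.9252]), 'moment': array([-0.0104, -0.0413, -0.0225]), 'grip_width': 1.0033828267136093}
{'mtx': array([[361.4522,   0.    , 261.1777],
       [  0.    , 361.4522, 183.6944],
       [  0.    ,   0.    ,   1.    ]]), 'T': array([[-0.6407, -0.4024,  0.6539, -0.3401],
       [-0.7674,  0.3621, -0.5291,  0.7995],
       [-0.0239, -0.8408, -0.5408,  0.8962],
       [ 0.    ,  0.    ,  0.    ,  1.    ]])}
{'mtx': array([[441.002 ,   0.    , 250.7015],
       [  0.    , 441.002 , 194.767 ],
       [  0.    ,   0.    ,   1.    ]]), 'T': array([[-0.0024, -0.9978,  0.0667,  0.4528],
       [-1.    ,  0.0018, -0.0092,  0.027 ],
       [ 0.0091, -0.0667, -0.9977,  2.0694],
       [ 0.    ,  0.    ,  0.    ,  1.    ]])}
```

View pics/scene0.png

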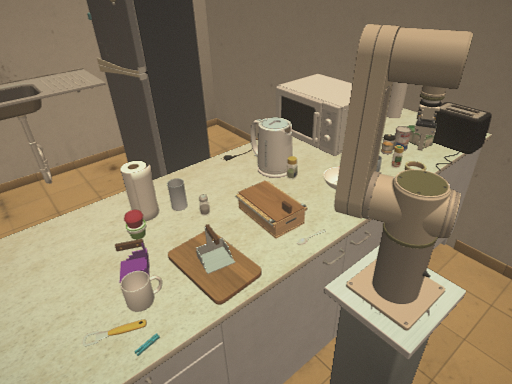

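View pics/top0.png

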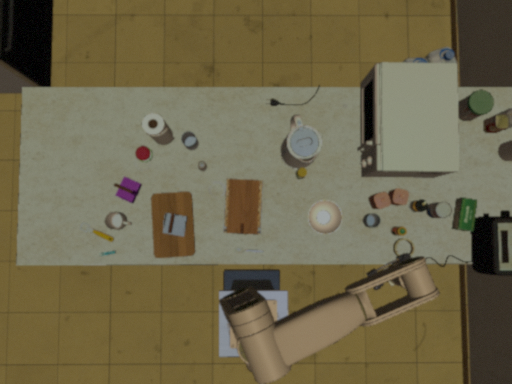

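The scene picture shows the bin with its lid at (270,207), the handle at (286,207), and the steel scoop on the board at (214,252). A purple scoop is at (134,262). In the top view the bowl is at (324,216), the bin at (243,207), the board at (173,225) and the scoop at (174,223). The possible scoops are the steel one, scene (214,252) / top (174,223), and the purple one, scene (134,262) / top (128,190). By the description I take the steel one. The light upright bar on the lid is the lid handle.

```bash
python3 - <<'E'
from h import *
np.set_printoptions(precision=4,suppress=True)
for n in ['scene','top']:
    p,d=imaging.read_camera(n); W=world(n,d)
    for l in ['bin','lid_handle','scoop_grip','board','bowl','white_mug','salt_shaker','spice_jar','grey_cup']:
        for r in spotter.silhouettes(n,l)[:2]:
            m=r['region']; q=W[m]; q=q[~np.isnan(q[:,0])]
            print(n,l,round(r['conf'],2),np.round(r['location']),m.sum(),np.median(q,0) if len(q) else '',np.percentile(q,2,axis=0),np.percentile(q,98,axis=0))
            np.save(f'm_{n}_{l}.npy',m) if r is not None and r['conf']>.5 else 0
    np.save(n+'W.npy',W)
    if n=='scene':
        c=p[170:310,150:320]; cv2.imwrite('pics/crop0.png',cv2.resize(c,None,fx=4.5,fy=4.2,interpolation=cv2.INTER_CUBIC)[:,:,::-1])
    else:
        c=p[160:270,140:350]; cv2.imwrite('pics/crop1.png',cv2.resize(c,None,fx=3.8,fy=3.8,interpolation=cv2.INTER_CUBIC)[:,:,::-1])
print(bot.get_obs()['t'])
E
```

```text
scene bin 0.89 [270. 212.] 2449 [0.4978 0.0734 0.08  ] [ 0.412  -0.0239  0.0062] [0.6534 0.131  0.1043]
scene lid_handle 0.8 [271. 203.] 1334 [0.5227 0.0571 0.0826] [ 0.416  -0.0165  0.0779] [0.6533 0.1191 0.113 ]
scene scoop_grip 0.71 [214. 252.] 1013 [0.466  0.3615 0.028 ] [0.4102 0.3087 0.0224] [0.5064 0.4118 0.143 ]
scene white_mug 0.66 [137. 287.] 1168 [0.4571 0.6254 0.0596] [0.4331 0.5637 0.0026] [0.5168 0.6665 0.0956]
scene white_mug 0.57 [272. 211.] 2543 [0.4992 0.0739 0.0796] [ 0.4119 -0.0293  0.0021] [0.6592 0.1309 0.1029]
scene salt_shaker 0.71 [206. 205.] 180 [0.7122 0.2437 0.0505] [0.7032 0.2249 0.0099] [0.7315 0.2565 0.0925]
scene spice_jar 0.57 [293. 167.] 229 [ 0.6786 -0.2066  0.0593] [ 0.6662 -0.2409  0.0069] [ 0.7129 -0.1956  0.106 ]
scene grey_cup 0.4 [380. 163.] 35 [ 0.4441 -0.5429  0.0613] [ 0.4401 -0.5739  0.0288] [ 0.4673 -0.5294  0.0764]
top bin 0.73 [245. 206.] 2010 [0.5349 0.0436 0.0791] [ 0.418  -0.0341  0.0641] [0.6529 0.1253 0.0932]
top bin 0.54 [245. 207.] 1556 [0.5349 0.0478 0.0803] [ 0.4225 -0.0196  0.0693] [0.6527 0.1111 0.1039]
top lid_handle 0.8 [24
[... 353 characters left out ...]
 [0.3084 0.2753 0.005 ] [0.5994 0.4653 0.0328]
top bowl 0.73 [325. 212.] 966 [ 0.4896 -0.335   0.0213] [ 0.4166 -0.4042 -0.0036] [ 0.5584 -0.2587  0.0586]
top bowl 0.37 [372. 217.] 223 [ 0.4712 -0.5536  0.0262] [ 0.4434 -0.5825 -0.0062] [ 0.5023 -0.5108  0.08  ]
top white_mug 0.9 [114. 219.] 382 [0.4735 0.6333 0.033 ] [ 0.4353  0.5612 -0.0042] [0.5132 0.6628 0.0976]
top spice_jar 0.54 [304. 176.] 120 [ 0.6861 -0.2171  0.0944] [ 0.6668 -0.2526 -0.0044] [ 0.7141 -0.1988  0.1112]
top grey_cup 0.62 [175. 222.] 480 [0.4547 0.3552 0.0259] [0.4041 0.3104 0.0128] [0.501  0.4103 0.1435]
top grey_cup 0.59 [370. 219.] 195 [ 0.4714 -0.5515  0.0262] [ 0.4435 -0.5748 -0.0057] [ 0.5022 -0.5107  0.0797]
1.1
```

View pics/crop0.png

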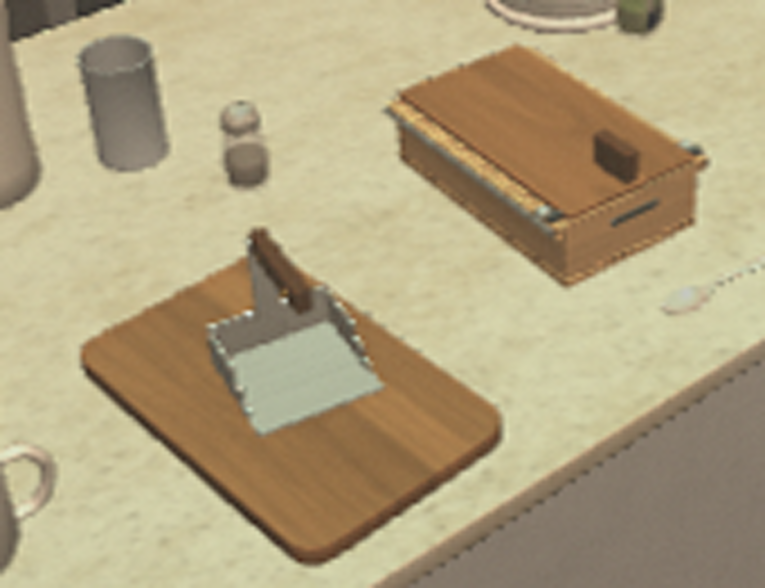

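View pics/crop1.png

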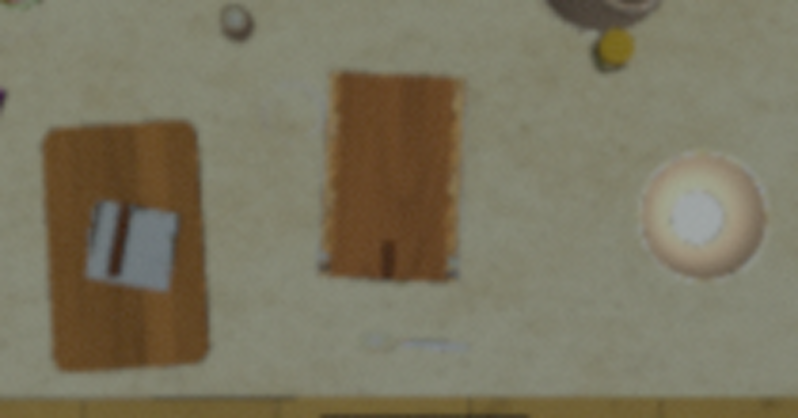

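```bash
python3 - <<'E'
from h import *
np.set_printoptions(precision=4,suppress=True)
print(imaging.camera_model('wrist'))
S=np.load('sceneW.npy');T=np.load('topW.npy')
def box(W,x,y,z): 
    return W[(W[...,0]>x[0])&(W[...,0]<x[1])&(W[...,1]>y[0])&(W[...,1]<y[1])&(W[...,2]>z[0])&(W[...,2]<z[1])]
for nm,W in (('s',S),('t',T)):
    for l,a in (('lidhandle',((.36,.5),(-.05,.15),(.09,.13))),('lid',((.36,.7),(-.05,.15),(.074,.086))),('bin',((.36,.7),(-.1,.2),(.05,.086))),('scooph',((.38,.56),(.28,.42),(.115,.16))),('scooppan',((.38,.56),(.28,.42),(.0232,.045))),('bowl',((.36,.6),(-.45,-.2),(.03,.07)))):
        q=box(W,*a)
        if len(q)<5: print(nm,l,len(q));continue
        r=cv2.minAreaRect((q[:,:2]*1000).astype(np.float32))
        print(nm,l,len(q),q.mean(0),q.min(0),q.max(0),'rect',np.round(r[0],1),np.round(r[1],1),round(r[2],1))
E
```

```text
{'mtx': array([[277.8693,   0.    , 254.9138],
       [  0.    , 277.8693, 192.0104],
       [  0.    ,   0.    ,   1.    ]]), 'T_tool_cam': array([[ 1.    ,  0.0005, -0.0009, -0.0007],
       [-0.0002,  0.9597,  0.2809, -0.0776],
       [ 0.001 , -0.2809,  0.9597, -0.1467],
       [ 0.    ,  0.    ,  0.    ,  1.    ]])}
s lidhandle 84 [0.4349 0.0553 0.1062] [0.4144 0.0434 0.0901] [0.4606 0.062  0.1203] rect [437.3  53.5] [16.6 46.3] 84.6
s lid 1375 [0.5302 0.0545 0.0816] [ 0.4092 -0.0389  0.074 ] [0.6634 0.1391 0.086 ] rect [537.4  47.6] [170.5 252.4] 87.1
s bin 1722 [0.5195 0.0604 0.0786] [ 0.4092 -0.0389  0.0501] [0.6658 0.1391 0.086 ] rect [536.7  48.3] [174.7 253.8] 88.4
s scooph 135 [0.4563 0.3647 0.1365] [0.4179 0.3509 0.117 ] [0.5043 0.3752 0.1457] rect [461.2 361.9] [16.3 88. ] 82.4
s scooppan 825 [0.4588 0.3575 0.0274] [0.3806 0.2803 0.0232] [0.5595 0.42   0.0447] rect [470.1 351.2] [179.3 138.4] 1.8
s bowl 162 [ 0.5348 -0.3123  0.045 ] [ 0.4595 -0.3796  0.03  ] [ 0.5703 -0.2488  0.0597] rect [ 527.1 -300.2] [ 62. 155.] 35.5
t lidhandle 46 [0.4411 0.0515 0.106 ] [ 0.4183 -0.01    0.0902] [0.4854 0.1152 0.1208] rect [445.8  48.8] [125.1  59.2] 76.9
t lid 1335 [0.5372 0.046  0.0798] [ 0.4134 -0.0427  0.074 ] [0.6581 0.1335 0.086 ] rect [535.9  44.8] [167.4 245.4] 87.2
t bin 1764 [0.5375 0.0451 0.0773] [ 0.4131 -0.0432  0.0543] [0.6587 0.1345 0.086 ] rect [535.2  45.2] [169.3 246.8] 87.1
t scooph 78 [0.462 0.358 0.137] [0.4199 0.3437 0.1169] [0.5029 0.3703 0.1478] rect [461.2 359.3] [16.1 85.2] 78.8
t scooppan 400 [0.4603 0.3519 0.0279] [0.381  0.283  0.0232] [0.5566 0.4189 0.0444] rect [468.8 350.9] [176.4 135.1] 0.4
t bowl 346 [ 0.4879 -0.3374  0.0453] [ 0.4119 -0.4062  0.0302] [ 0.5632 -0.2523  0.0681] rect [ 487.5 -329.2] [151.3 153.9] 0.2
```

```bash
cat >> h.py <<'E'
from scipy.spatial.transform import Rotation as R
def rot(yaw,pitch=0):
    # scoop/tool: yaw of scoop... tool x at yaw, z down; pitch = turn about tool x (deg)
    y=np.radians(yaw); x=np.array([np.cos(y),np.sin(y),0]); z=np.array([0,0,-1.]); 
    M=np.stack([x,np.cross(z,x),z],1)
    return M@R.from_rotvec([np.radians(pitch),0,0]).as_matrix()
def rel(pos,yaw,pitch=0):
    o=bot.get_obs(); A=np.array(o['tool_rot']); 
    d=A.T@(np.array(pos)-o['eef_pos'])*100; r=R.from_matrix(A.T@rot(yaw,pitch)).as_rotvec(degrees=True)
    print('t',round(o['t'],2),'pos',np.round(o['eef_pos'],4),'F',np.round(o['ft_force'],1),'g',round(o['grip_width'],3),'J',np.round(o['joint_pos'],0))
    print('rel',np.round(d,2),np.round(r,2)); return d,r
E
python3 - <<'E'
from h import *
rel([.437,.0505,.24],-92.9)
E
```

```text
t 1.1 pos [ 0.2711 -0.5353  0.2376] F [ 1.1 -0.3  0.4] g 1.0 J [-68.   7.  85.   0.  87.  -5.]
rel [-44.76 -41.26  -0.24] [-0.   -0.   29.76]
```

Call:
{"fn": "jog_arm", "kwargs": {"targets": [[1,-44.8,-41.3,-0.2,0,0,29.8],[1,-44.8,-41.3,-0.2,0,0,29.8],[1,-44.8,-41.3,-0.2,0,0,29.8],[1,-44.8,-41.3,-0.2,0,0,29.8],[1,-44.8,-41.3,-0.2,0,0,29.8]]}}

```text
t: 1.6
eef_pos: [0.3393, -0.2931, 0.2385]
tool_rot: [[-0.055, -0.999, 0.0], [-0.999, 0.055, -0.0], [0.0, -0.0, -1.0]]
ft_force: [0.3, -0.2, 0.4]
grip_width: 0.997
```

```bash
python3 - <<'E'
from h import *
rel([.437,.0505,.24],-92.9)
E
```

```text
t 1.6 pos [ 0.3393 -0.2931  0.2385] F [ 0.3 -0.2  0.4] g 0.997 J [-47. -17. 108.   0.  89.  46.]
rel [-34.84  -7.88  -0.15] [-0.03 -0.01 -0.23]
```

Call:
{"fn": "jog_arm", "kwargs": {"targets": [[1,-34.8,-7.9,-0.2,0,0,0],[1,-34.8,-7.9,-0.2,0,0,0],[1,-34.8,-7.9,-0.2,0,0,0],[1,-34.8,-7.9,-0.2,0,0,0],[1,-34.8,-7.9,-0.2,0,0,0]]}}

```text
t: 2.1
eef_pos: [0.4071, -0.0523, 0.2403]
tool_rot: [[-0.052, -0.999, 0.001], [-0.999, 0.052, -0.0], [0.0, -0.001, -1.0]]
ft_force: [1.1, -0.7, 0.3]
grip_width: 1.0
```

Call:
{"fn": "jog_arm", "kwargs": {"targets": [[1,-9.6,-2.2,0,0,0,0],[1,-9.6,-2.2,0,0,0,0],[1,-9.6,-2.2,0,0,0,0],[1,-9.6,-2.2,0,0,0,0],[1,-9.6,-2.2,0,0,0,0]]}}

```text
t: 2.6
eef_pos: [0.4337, 0.0397, 0.2398]
tool_rot: [[-0.052, -0.999, -0.0], [-0.999, 0.052, -0.001], [0.001, 0.0, -1.0]]
ft_force: [0.3, -0.8, -0.6]
grip_width: 1.001
```

```bash
python3 - <<'E'
from h import *
np.set_printoptions(precision=4,suppress=True)
rel([.437,.0505,.24],-92.9)
o=bot.get_obs()
p,d=snap('wrist','w1.png'); W=world('wrist',d,o); np.save('w1.npy',W)
def box(W,x,y,z): 
    return W[(W[...,0]>x[0])&(W[...,0]<x[1])&(W[...,1]>y[0])&(W[...,1]<y[1])&(W[...,2]>z[0])&(W[...,2]<z[1])]
for l,a in (('lidhandle',((.36,.5),(-.01,.1),(.09,.13))),('top',((.36,.5),(-.01,.1),(.11,.13))),('lid',((.36,.7),(-.1,.2),(.074,.086)))):
    q=box(W,*a)
    if len(q)<5: print(l,len(q));continue
    r=cv2.minAreaRect((q[:,:2]*1000).astype(np.float32))
    print(l,len(q),q.mean(0),q.min(0),q.max(0),'rect',np.round(r[0],1),np.round(r[1],1),round(r[2],1))
E
```

```text
t 2.6 pos [0.4337 0.0397 0.2398] F [ 0.3 -0.8 -0.6] g 1.001 J [ -1. -19. 110.  -0.  89.  91.]
rel [-1.1  -0.27 -0.02] [ 0.01 -0.03 -0.06]
lidhandle 611 [0.44   0.0513 0.1129] [0.4162 0.044  0.0917] [0.4596 0.0593 0.1164] rect [438.   51.7] [13.5 43.2] 86.6
top 568 [0.4386 0.0514 0.1139] [0.4162 0.044  0.1106] [0.4594 0.0593 0.1164] rect [438.   51.7] [13.5 43. ] 86.8
lid 25794 [0.5237 0.0473 0.0802] [ 0.4107 -0.0298  0.074 ] [0.6165 0.1343 0.0855] rect [513.8  47.7] [163.8 199.6] 87.0
```

View pics/w1.png

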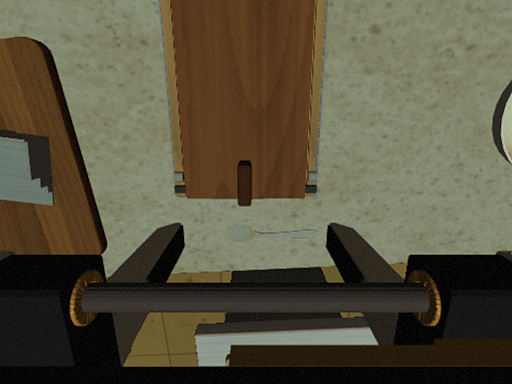

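Wrist view: the lid handle is at (245,183), with the bumps at (180,183) and (311,183). It measures 43 x 13.5 mm with its top at z=0.114, which matches the description. Bin yaw is about -3.1°.

```bash
python3 - <<'E'
from h import *
rel([.438,.0517,.101],-93.1)
E
```

```text
t 2.65 pos [0.4337 0.0393 0.2398] F [ 0.1 -0.4 -0.4] g 1.004 J [ -2. -19. 110.  -0.  89.  91.]
rel [-1.27 -0.36 13.88] [ 0.   -0.02  0.07]
```

Call:
{"fn": "jog_arm", "kwargs": {"targets": [[1,-1.3,-0.4,0,0,0,0],[1,-1.3,-0.4,5,0,0,0],[1,-1.3,-0.4,10,0,0,0],[0.2,-1.3,-0.4,13.9,0,0,0],[0.2,-1.3,-0.4,13.9,0,0,0]]}}

```text
t: 3.15
eef_pos: [0.4412, 0.0527, 0.1018]
tool_rot: [[-0.054, -0.999, 0.005], [-0.999, 0.054, -0.0], [-0.0, -0.005, -1.0]]
ft_force: [0.3, 0.1, 2.0]
grip_width: 0.884
```

Call:
{"fn": "jog_arm", "kwargs": {"targets": [[-1,0,0,0,0,0,0],[-1,0,0,0,0,0,0],[-1,0,0,0,0,0,0],[-1,0,0,0,0,0,0],[-1,0,0,0,0,0,0]]}}

```text
t: 3.65
eef_pos: [0.4384, 0.0532, 0.1008]
tool_rot: [[-0.052, -0.999, -0.0], [-0.999, 0.052, 0.0], [-0.0, 0.0, -1.0]]
ft_force: [-0.3, 0.2, -0.7]
grip_width: 0.447
```

```bash
python3 - <<'E'
from h import *
rel([.438,.0517,.1015],-93.1)
E
```

```text
t 3.65 pos [0.4384 0.0532 0.1008] F [-0.3  0.2 -0.7] g 0.447 J [  0. -11. 118.   0.  73.  93.]
rel [ 0.15  0.03 -0.07] [0.01 0.   0.14]
```

Shut the fingers fully (handle 14 mm ≈ 0.15).

Call:
{"fn": "jog_arm", "kwargs": {"targets": [[-1,0.1,0,0,0,0,0],[-1,0.1,0,0,0,0,0],[-1,0.1,0,0,0,0,0],[-1,0.1,0,0,0,0,0],[-1,0.1,0,0,0,0,0]]}}

```text
t: 4.15
eef_pos: [0.4384, 0.0509, 0.1008]
tool_rot: [[-0.051, -0.999, -0.0], [-0.999, 0.051, -0.003], [0.003, 0.0, -1.0]]
ft_force: [-0.1, -8.3, 0.7]
grip_width: 0.149
```

Call:
{"fn": "jog_arm", "kwargs": {"targets": [[-1,0,0,0,0,0,0],[-1,0,0,-0.4,0,0,0],[-1,0,0,-0.8,0,0,0],[-1,0,0,-1.1,0,0,0],[-1,0,0,-1.1,0,0,0]]}}

```text
t: 4.65
eef_pos: [0.4382, 0.0509, 0.1118]
tool_rot: [[-0.052, -0.999, -0.001], [-0.999, 0.052, -0.002], [0.002, 0.001, -1.0]]
ft_force: [0.6, -7.8, -1.9]
grip_width: 0.148
```

Call:
{"fn": "jog_arm", "kwargs": {"targets": [[-1,0.1,-1,0,0,0,0],[-1,0.1,-3,0,0,0,0],[-1,0.1,-5.5,0,0,0,0],[-1,0.1,-8,0,0,0,0],[-1,0.1,-10.5,0,0,0,0]]}}

```text
t: 5.15
eef_pos: [0.5435, 0.0455, 0.1109]
tool_rot: [[-0.051, -0.999, -0.002], [-0.999, 0.051, -0.001], [0.001, 0.002, -1.0]]
ft_force: [-2.2, -2.4, -2.2]
grip_width: 0.149
```

Call:
{"fn": "jog_arm", "kwargs": {"targets": [[-1,0,-2.5,0,0,0,0],[-1,0,-5,0,0,0,0],[-1,0,-7.5,0.3,0,0,0],[-1,0,-9.5,0.6,0,0,0],[-1,0,-11,1,0,0,0]]}}

```text
t: 5.65
eef_pos: [0.6537, 0.04, 0.1007]
tool_rot: [[-0.051, -0.999, -0.002], [-0.999, 0.051, -0.0], [0.0, 0.002, -1.0]]
ft_force: [-3.0, -1.4, 11.0]
grip_width: 0.146
```

```bash
python3 - <<'E'
from h import *
rel([.438+.2297,.0509-.0124,.1008],-93.1)
E
```

```text
t 5.65 pos [0.6537 0.04   0.1007] F [-3.  -1.4 11. ] g 0.146 J [-1. 21. 84. -0. 75. 92.]
rel [ 0.08 -1.4  -0.01] [ 0.09 -0.01  0.16]
```

Call:
{"fn": "jog_arm", "kwargs": {"targets": [[-1,0,-0.6,-0.1,0,0,0],[-1,0,-1.2,-0.1,0,0,0],[-1,0,-1.5,-0.1,0,0,0],[-1,0,-1.6,-0.1,0,0,0],[-1,0,-1.6,-0.1,0,0,0]]}}

```text
t: 6.15
eef_pos: [0.6653, 0.0395, 0.101]
tool_rot: [[-0.051, -0.999, -0.009], [-0.999, 0.051, -0.0], [0.001, 0.009, -1.0]]
ft_force: [-14.3, -1.0, 1.3]
grip_width: 0.148
```

```bash
python3 - <<'E'
from h import *
rel([.438+.2297,.0509-.0124,.1008],-93.1)
E
```

```text
t 6.15 pos [0.6653 0.0395 0.101 ] F [-14.3  -1.    1.3] g 0.148 J [-1. 23. 81. -0. 76. 92.]
rel [ 0.08 -0.24  0.02] [ 0.5  -0.03  0.17]
```

The lid is against its stop (14 N). I'll relax, release and rise straight up.

Call:
{"fn": "jog_arm", "kwargs": {"targets": [[-1,0,0.2,0,0,0,0],[0.2,0,0.2,0,0,0,0],[0.2,0,0.2,0,0,0,0],[0.2,0,0.2,0,0,0,0],[0.2,0,0.2,0,0,0,0]]}}

```text
t: 6.65
eef_pos: [0.6676, 0.0396, 0.1034]
tool_rot: [[-0.051, -0.999, 0.001], [-0.999, 0.051, 0.0], [-0.0, -0.001, -1.0]]
ft_force: [-0.1, -0.0, -0.0]
grip_width: 0.44
```

Call:
{"fn": "jog_arm", "kwargs": {"targets": [[0.2,0,0,-3,0,0,0],[0.2,0,0,-8,0,0,0],[0.2,0,0,-13,0,0,0],[0.2,0,0,-14,0,0,0],[0.2,0,0,-14,0,0,0]]}}

```text
t: 7.15
eef_pos: [0.6691, 0.0395, 0.2471]
tool_rot: [[-0.051, -0.999, 0.007], [-0.999, 0.051, -0.0], [-0.0, -0.007, -1.0]]
ft_force: [0.5, 1.1, -0.2]
grip_width: 0.601
```

```bash
python3 - <<'E'
from h import *
np.set_printoptions(precision=4,suppress=True)
rel([.46,.36,.24],-98)
o=bot.get_obs()
p,d=snap('wrist','w2.png'); W=world('wrist',d,o); np.save('w2.npy',W)
def box(W,x,y,z): 
    return W[(W[...,0]>x[0])&(W[...,0]<x[1])&(W[...,1]>y[0])&(W[...,1]<y[1])&(W[...,2]>z[0])&(W[...,2]<z[1])]
q=box(W,(.6,.75),(-.02,.1),(.105,.13)); r=cv2.minAreaRect((q[:,:2]*1000).astype(np.float32)); print(r,q.max(0))
q=box(W,(.6,.75),(-.02,.1),(.07,.09));print(np.median(q,0),np.percentile(q,1,axis=0))
E
```

```text
t 7.15 pos [0.6691 0.0395 0.2471] F [ 0.5  1.1 -0.2] g 0.601 J [-1. 18. 72.  0. 89. 92.]
rel [-30.93  22.53   0.56] [-0.4   0.03  5.06]
((667.5457763671875, 40.16798782348633), (12.878395080566406, 43.112728118896484), 87.37647247314453) [0.6891 0.0475 0.1162]
[0.7032 0.0382 0.0803] [ 0.645  -0.019   0.0786]
```

View pics/w2.png

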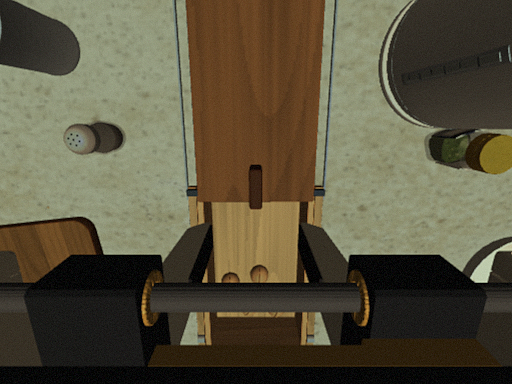

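The lid is open and down: its handle now lies at (255,187) in the wrist view, world x 0.6675, so it travelled 0.2295 m, and its top is at z=0.080. Nuts show at (230,280) and (259,272). Next I go above the scoop.

Call:
{"fn": "jog_arm", "kwargs": {"targets": [[1,-30.9,22.5,0,0,0,5],[1,-30.9,22.5,0,0,0,5],[1,-30.9,22.5,0,0,0,5],[1,-30.9,22.5,0,0,0,5],[1,-30.9,22.5,0,0,0,5]]}}

```text
t: 7.7
eef_pos: [0.5279, 0.2498, 0.2395]
tool_rot: [[-0.138, -0.99, -0.004], [-0.99, 0.138, -0.002], [0.002, 0.004, -1.0]]
ft_force: [0.6, -0.2, -0.0]
grip_width: 0.974
```

```bash
python3 - <<'E'
from h import *
rel([.46,.36,.26],-98)
E
```

```text
t 7.7 pos [0.5279 0.2498 0.2395] F [ 0.6 -0.2 -0. ] g 0.974 J [ 20.   5.  87.   0.  88. 118.]
rel [-9.97  8.26 -2.04] [ 0.24 -0.12  0.04]
```

Call:
{"fn": "jog_arm", "kwargs": {"targets": [[1,-9,7.6,-1.5,0,0,0],[1,-9,7.6,-2,0,0,0],[1,-9,7.6,-2,0,0,0],[1,-9,7.6,-2,0,0,0],[1,-9,7.6,-2,0,0,0]]}}

```text
t: 8.2
eef_pos: [0.4668, 0.3481, 0.2604]
tool_rot: [[-0.137, -0.991, -0.003], [-0.991, 0.137, -0.002], [0.003, 0.003, -1.0]]
ft_force: [0.4, -0.4, 0.5]
grip_width: 1.002
```

```bash
python3 - <<'E'
from h import *
np.set_printoptions(precision=4,suppress=True)
rel([.46,.36,.24],-98)
o=bot.get_obs()
p,d=snap('wrist','w3.png'); W=world('wrist',d,o); np.save('w3.npy',W)
def box(W,x,y,z): 
    return W[(W[...,0]>x[0])&(W[...,0]<x[1])&(W[...,1]>y[0])&(W[...,1]<y[1])&(W[...,2]>z[0])&(W[...,2]<z[1])]
for l,z in (('bar',(.125,.16)),('pan',(.0225,.11))):
    q=box(W,(.35,.6),(.27,.45),z); r=cv2.minAreaRect((q[:,:2]*1000).astype(np.float32)); print(l,len(q),r,q.min(0),q.max(0),np.median(q,0))
p,d=snap('top','t3.png'); W=world('top',d); 
c=p[160:270,140:350]; cv2.imwrite('pics/t3c.png',cv2.resize(c,None,fx=3.8,fy=3.8,interpolation=cv2.INTER_CUBIC)[:,:,::-1])
q=box(W,(.35,.6),(.27,.45),(.14,.16)); r=cv2.minAreaRect((q[:,:2]*1000).astype(np.float32)); print(r)
for r in spotter.silhouettes('top','walnut_1'):
    m=r['region']; print(r['conf'],r['location'],m.sum(),np.nanmean(W[m],0))
E
```

```text
t 8.2 pos [0.4668 0.3481 0.2604] F [ 0.4 -0.4  0.5] g 1.002 J [ 32.   4.  86.  -0.  90. 130.]
rel [-1.09  0.83  2.03] [ 0.14 -0.15  0.13]
bar 1183 ((461.2017822265625, 360.3424377441406), (19.056915283203125, 85.85961151123047), 80.9043197631836) [0.4187 0.3445 0.1255] [0.5049 0.3747 0.1425] [0.4668 0.3607 0.14  ]
pan 4058 ((473.89886474609375, 363.48291015625), (249.28305053710938, 173.51690673828125), 0.9567687511444092) [0.3504 0.275  0.0225] [0.5995 0.4497 0.1099] [0.461  0.3541 0.0243]
((463.4075927734375, 360.8643493652344), (4.954573631286621, 79.86680603027344), 81.13240814208984)
```

View pics/w3.png

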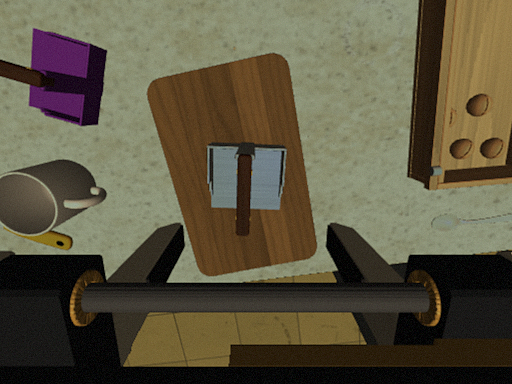

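View pics/t3c.png

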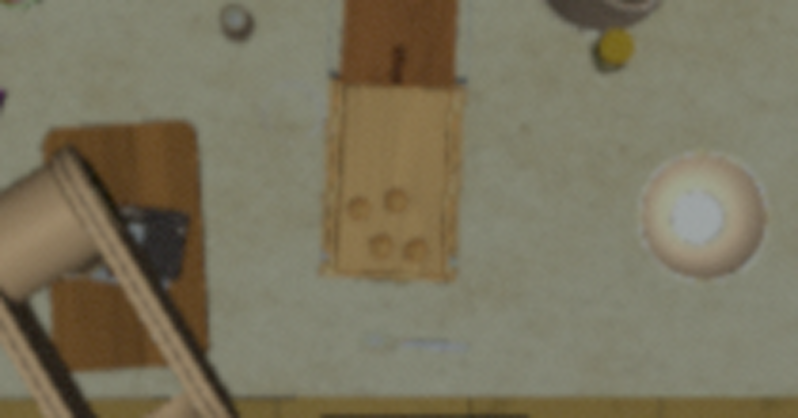

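Wrist view: scoop bar from (245,150) to (243,232) over the steel pan. The purple one is up left at (65,78), so the choice is confirmed. In the top crop the four nuts are at (358,208), (397,200), (381,246) and (415,249). I'll go down to the grip.

```bash
python3 - <<'E'
from h import *
np.set_printoptions(precision=4,suppress=True)
rel([.4553,.3614,.1285],-99.1)
p,d=snap('top','t4.png'); W=world('top',d)
m=imaging.camera_model('top');K=m['mtx'];T=m['T']
def ray(u,v,z):
    a=T[:3,:3]@np.array([(u-K[0][2])/K[0][0],(v-K[1][2])/K[1][1],1]); c=T[:3,3]; return c+a*(z-c[2])/a[2]
th=np.radians(-3.1); c=np.array([.5368,.0463]) # bin centre from handle
ex=np.array([np.cos(th),np.sin(th)]); ey=np.array([-ex[1],ex[0]])
h=np.array([.438,.0517]); c=h+.099*ex; print('bin c',c)
for u,v in [(358,208),(397,200),(381,246),(415,249)]:
    q=ray(140+u/3.8,160+v/3.8,.022)[:2]-c; print('nut bin',q@ex,q@ey)
for u,v,z in [(337,84,.072),(452,84,.072),(330,275,.072),(448,278,.072)]:
    q=ray(140+u/3.8,160+v/3.8,z)[:2]-c; print('corner bin',q@ex,q@ey)
for l in ['walnut_1','bowl']:
  for r in spotter.silhouettes('top',l):
    k=r['region'];q=ray(*r['location'],.022)[:2]; print(l,r['conf'],r['location'],k.sum(),q,(q-c)@ex,(q-c)@ey)
E
```

```text
t 8.35 pos [0.468  0.3472 0.2613] F [-0.9  0.5 -0.8] g 1.0 J [ 32.   4.  86.  -0.  90. 130.]
rel [-1.26  1.43 13.28] [ 0.09 -0.1   1.07]
bin c [0.5369 0.0463]
nut bin -0.041920504642869234 0.03630052075233513
nut bin -0.029706255691634573 -0.010714502047165652
nut bin -0.08667524320848809 0.005810827080673256
nut bin -0.0881788986777741 -0.03576037803368168
corner bin 0.10379400098963618 0.06793898020486462
corner bin 0.11101969025454905 -0.06948370036623394
corner bin -0.12401094006382701 0.06371886430993337
corner bin -0.12034481068055743 -0.0763996694156657
bowl 0.51 [247.4, 183.0] 3478 [0.6446 0.0234] 0.108863558010455 -0.017076050023813863
```

Call:
{"fn": "jog_arm", "kwargs": {"targets": [[0.4,-1.3,1.4,2,0,0,1],[0.4,-1.3,1.4,6,0,0,1],[0.4,-1.3,1.4,10,0,0,1],[0.4,-1.3,1.4,13.2,0,0,1],[0.4,-1.3,1.4,13.2,0,0,1]]}}

```text
t: 9.0
eef_pos: [0.4527, 0.3606, 0.1251]
tool_rot: [[-0.156, -0.988, -0.008], [-0.988, 0.156, -0.005], [0.007, 0.007, -1.0]]
ft_force: [-0.5, -1.1, -0.2]
grip_width: 0.702
```

```bash
python3 - <<'E'
from h import *
rel([.4553,.3614,.1285],-99.1)
E
```

```text
t 9.0 pos [0.4527 0.3606 0.1251] F [-0.5 -1.1 -0.2] g 0.702 J [ 33.   9.  95.  -0.  76. 132.]
rel [-0.11 -0.25 -0.35] [ 0.41 -0.38  0.11]
```

Call:
{"fn": "jog_arm", "kwargs": {"targets": [[-0.4,0,0,0,0,0,0],[-0.4,0,0,0,0,0,0],[-0.4,0,0,0,0,0,0],[-0.4,0,0,0,0,0,0],[-0.4,0,0,0,0,0,0]]}}

```text
t: 9.5
eef_pos: [0.4562, 0.3637, 0.132]
tool_rot: [[-0.155, -0.988, 0.001], [-0.988, 0.155, 0.001], [-0.001, -0.001, -1.0]]
ft_force: [-0.6, -0.5, -0.1]
grip_width: 0.325
```

```bash
python3 - <<'E'
from h import *
rel([.4553,.3614,.1285],-99.1)
E
```

```text
t 9.5 pos [0.4562 0.3637 0.132 ] F [-0.6 -0.5 -0.1] g 0.325 J [ 34.   9.  95.  -0.  76. 132.]
rel [0.24 0.05 0.35] [-0.07  0.07  0.16]
```

Call:
{"fn": "jog_arm", "kwargs": {"targets": [[-0.4,0.2,0.1,0.3,0,0,0],[-0.6,0.2,0.1,0.3,0,0,0],[-1,0.2,0.1,0.3,0,0,0],[-1,0.2,0.1,0.3,0,0,0],[-1,0.2,0.1,0.3,0,0,0]]}}

```text
t: 10.0
eef_pos: [0.4541, 0.3614, 0.1276]
tool_rot: [[-0.155, -0.988, -0.001], [-0.988, 0.155, -0.0], [0.0, 0.0, -1.0]]
ft_force: [-0.6, 0.1, -0.9]
grip_width: 0.149
```

Call:
{"fn": "jog_arm", "kwargs": {"targets": [[-1,0,0,0,0,0,0],[-1,0,0,0,0,0,0],[-1,0,0,0,0,0,0],[-1,0,0,0,0,0,0],[-1,0,0,0,0,0,0]]}}

```text
t: 10.5
eef_pos: [0.4543, 0.3615, 0.1278]
tool_rot: [[-0.155, -0.988, -0.0], [-0.988, 0.155, -0.0], [0.0, 0.0, -1.0]]
ft_force: [-0.3, 0.5, -1.2]
grip_width: 0.144
```

```bash
python3 - <<'E'
from h import *
rel([.4553,.3614,.1285],-99.1)
E
```

```text
t 10.5 pos [0.4543 0.3615 0.1278] F [-0.3  0.5 -1.2] g 0.144 J [ 33.   9.  95.  -0.  76. 132.]
rel [-0.01 -0.1  -0.07] [ 0.   -0.    0.16]
```

Call:
{"fn": "jog_arm", "kwargs": {"targets": [[-1,0,0,-1,0,0,0],[-1,0,0,-3,0,0,0],[-1,0,0,-6,0,0,0],[-1,0,0,-9,0,0,0],[-1,0,0,-11,0,0,0]]}}

```text
t: 11.0
eef_pos: [0.455, 0.362, 0.2415]
tool_rot: [[-0.155, -0.988, 0.003], [-0.988, 0.155, 0.002], [-0.002, -0.003, -1.0]]
ft_force: [0.2, 0.6, -0.8]
grip_width: 0.147
```

```bash
python3 - <<'E'
from h import *
rel([.5868,.0436,.235],-93.1)
E
```

```text
t 11.0 pos [0.455  0.362  0.2415] F [ 0.2  0.6 -0.8] g 0.147 J [ 33.   4.  88.  -0.  87. 132.]
rel [ 29.41 -17.96   0.63] [-0.16  0.13 -5.84]
```

Call:
{"fn": "jog_arm", "kwargs": {"targets": [[-1,3,-2,0,0,0,-1],[-1,7,-4.5,0,0,0,-2],[-1,11,-7,0,0,0,-3],[-1,15,-9.5,0,0,0,-4],[-1,19,-12,0,0,0,-5]]}}

```text
t: 11.5
eef_pos: [0.5439, 0.1535, 0.239]
tool_rot: [[-0.068, -0.998, 0.001], [-0.998, 0.068, 0.0], [-0.0, -0.001, -1.0]]
ft_force: [0.7, -0.1, -2.3]
grip_width: 0.147
```

Call:
{"fn": "jog_arm", "kwargs": {"targets": [[-1,4,-2,0,0,0,-0.8],[-1,7,-4,0,0,0,-0.8],[-1,9,-5.5,0,0,0,-0.8],[-1,9.5,-6.5,0,0,0,-0.8],[-1,9.5,-6.5,0,0,0,-0.8]]}}

```text
t: 12.0
eef_pos: [0.6025, 0.0552, 0.2383]
tool_rot: [[-0.057, -0.998, 0.001], [-0.998, 0.057, 0.0], [-0.0, -0.001, -1.0]]
ft_force: [0.2, 0.3, -1.6]
grip_width: 0.149
```

```bash
python3 - <<'E'
from h import *
np.set_printoptions(precision=4,suppress=True)
rel([.5868,.0436,.235],-93.1)
o=bot.get_obs()
p,d=snap('wrist','w5.png'); W=world('wrist',d,o); np.save('w5.npy',W)
p,d=snap('scene','s5.png')
c=p[150:290,180:350]; cv2.imwrite('pics/s5c.png',cv2.resize(c,None,fx=4.5,fy=4.2,interpolation=cv2.INTER_CUBIC)[:,:,::-1])
E
```

```text
t 12.0 pos [0.6025 0.0552 0.2383] F [ 0.2  0.3 -1.6] g 0.149 J [ 0.  8. 84.  0. 87. 94.]
rel [1.25 1.5  0.33] [-0.03  0.01 -0.14]
```

View pics/w5.png

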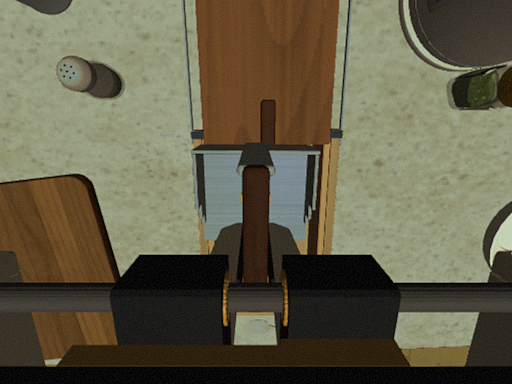

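View pics/s5c.png

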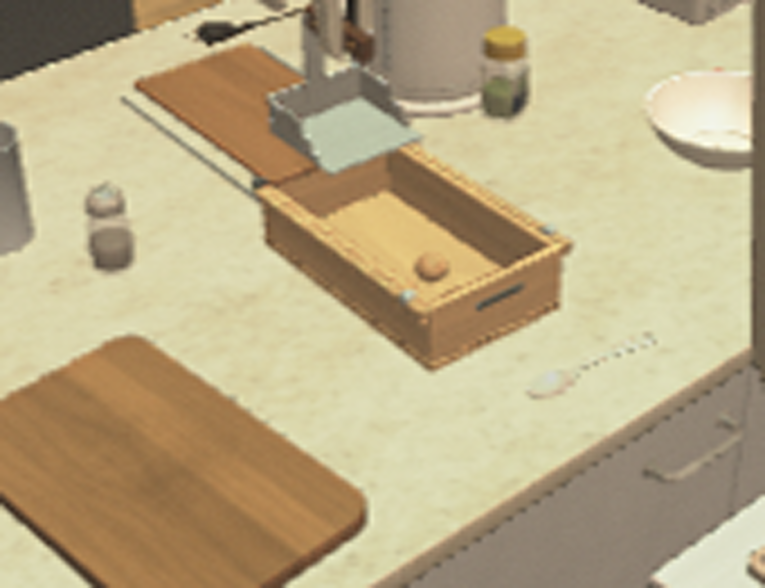

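The scoop hangs level, with the pan centred between the fingers (x 193–320 in the wrist view). Only one nut shows in the scene view, at crop (432,265). I'll line up and lower it.

Call:
{"fn": "jog_arm", "kwargs": {"targets": [[-1,1.2,1.5,0,0,0,-0.1],[-1,1.2,1.5,0,0,0,-0.1],[-1,1.2,1.5,0,0,0,-0.1],[-1,1.2,1.5,2,0,0,-0.1],[-1,1.2,1.5,3,0,0,-0.1]]}}

```text
t: 12.6
eef_pos: [0.5857, 0.0458, 0.2068]
tool_rot: [[-0.052, -0.999, -0.001], [-0.999, 0.052, 0.0], [-0.0, 0.001, -1.0]]
ft_force: [-0.1, 0.3, -2.6]
grip_width: 0.148
```

```bash
python3 - <<'E'
from h import *
rel([.5868,.0436,.117],-93.1)
E
```

```text
t 12.6 pos [0.5857 0.0458 0.2068] F [-0.1  0.3 -2.6] g 0.148 J [-1.  6. 90.  0. 84. 92.]
rel [ 0.22 -0.13  8.98] [0.04 0.02 0.12]
```

Call:
{"fn": "jog_arm", "kwargs": {"targets": [[-1,0.2,-0.1,2,0,0,0],[-1,0.2,-0.1,4,0,0,0],[-1,0.2,-0.1,6,0,0,0],[-1,0.2,-0.1,7.5,0,0,0],[-1,0.2,-0.1,8.5,0,0,0]]}}

```text
t: 13.1
eef_pos: [0.5862, 0.0432, 0.1211]
tool_rot: [[-0.053, -0.999, -0.002], [-0.999, 0.053, 0.0], [-0.0, 0.002, -1.0]]
ft_force: [-0.9, -0.1, -2.0]
grip_width: 0.142
```

```bash
python3 - <<'E'
from h import *
rel([.5868,.0436,.115],-93.1)
p,d=snap('top','t6.png')
c=p[160:270,180:320]; cv2.imwrite('pics/t6c.png',cv2.resize(c,None,fx=5,fy=5,interpolation=cv2.INTER_CUBIC)[:,:,::-1])
E
```

```text
t 13.1 pos [0.5862 0.0432 0.1211] F [-0.9 -0.1 -2. ] g 0.142 J [-1. 10. 94.  0. 75. 92.]
rel [-0.04 -0.06  0.61] [0.12 0.   0.09]
```

View pics/t6c.png

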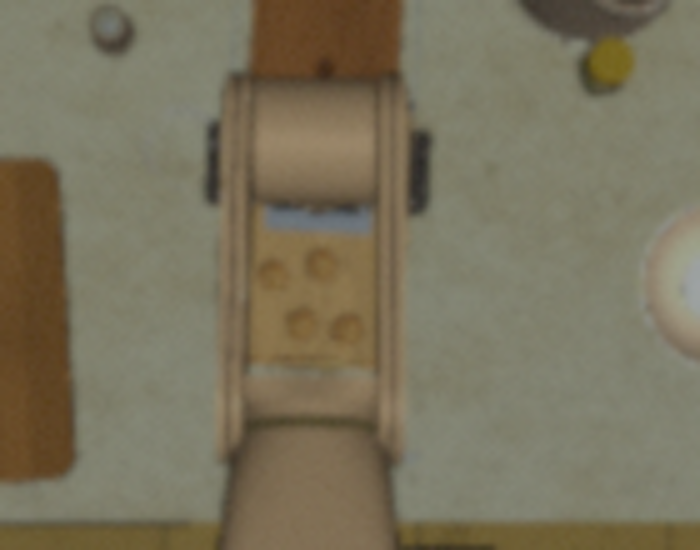

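The top crop shows the lip at x 265–370, row 225, with the nuts at (273,272), (322,265), (302,323) and (347,327). The pan sits about 6 mm too far right, so I'll shift left, tip the lip down slightly and touch down.

Call:
{"fn": "jog_arm", "kwargs": {"targets": [[-1,-0.3,0,0,1,0,0],[-1,-0.6,0,0.1,2.5,0,0],[-1,-0.6,0,0.3,2.5,0,0],[-1,-0.6,0,0.4,2.5,0,0],[-1,-0.6,0,0.45,2.5,0,0]]}}

```text
t: 13.65
eef_pos: [0.5875, 0.0487, 0.1189]
tool_rot: [[-0.053, -0.998, 0.044], [-0.999, 0.053, -0.002], [-0.0, -0.044, -0.999]]
ft_force: [0.1, 0.5, -1.6]
grip_width: 0.148
```

Call:
{"fn": "jog_arm", "kwargs": {"targets": [[-1,0,0,0.1,0,0,0],[-1,0,0,0.15,0,0,0],[-1,0,0,0.2,0,0,0],[-1,0,0,0.2,0,0,0],[-1,0,0,0.2,0,0,0]]}}

```text
t: 14.15
eef_pos: [0.5873, 0.0487, 0.1163]
tool_rot: [[-0.053, -0.998, 0.043], [-0.999, 0.053, -0.002], [0.0, -0.043, -0.999]]
ft_force: [0.5, -0.5, -2.5]
grip_width: 0.148
```

Call:
{"fn": "jog_arm", "kwargs": {"targets": [[-1,0,0,0.05,0,0,0],[-1,0,0,0.1,0,0,0],[-1,0,0,0.12,0,0,0],[-1,0,0,0.12,0,0,0],[-1,0,0,0.12,0,0,0]]}}

```text
t: 14.65
eef_pos: [0.5877, 0.0487, 0.1157]
tool_rot: [[-0.053, -0.998, 0.044], [-0.999, 0.053, -0.002], [-0.0, -0.044, -0.999]]
ft_force: [-0.3, 1.0, 2.7]
grip_width: 0.149
```

Call:
{"fn": "jog_arm", "kwargs": {"targets": [[-1,0,1,-0.04,0,0,0],[-1,0,2,-0.09,0,0,0],[-1,0,3,-0.13,0,0,0],[-1,0,4,-0.17,0,0,0],[-1,0,5,-0.22,0,0,0]]}}

```text
t: 15.15
eef_pos: [0.541, 0.0512, 0.1196]
tool_rot: [[-0.053, -0.997, 0.054], [-0.999, 0.053, -0.003], [-0.0, -0.054, -0.999]]
ft_force: [4.7, -1.4, 16.1]
grip_width: 0.151
```

```bash
python3 - <<'E'
from h import *
rel([.5868,.0436,.115],-93.1)
p,d=snap('top','t7.png')
c=p[160:270,180:320]; cv2.imwrite('pics/t7c.png',cv2.resize(c,None,fx=5,fy=5,interpolation=cv2.INTER_CUBIC)[:,:,::-1])
E
```

```text
t 15.15 pos [0.541  0.0512 0.1196] F [ 4.7 -1.4 16.1] g 0.151 J [  0.   1. 105.  -0.  71.  93.]
rel [ 0.52 -4.58  0.71] [-3.12  0.02  0.06]
```

View pics/t7c.png

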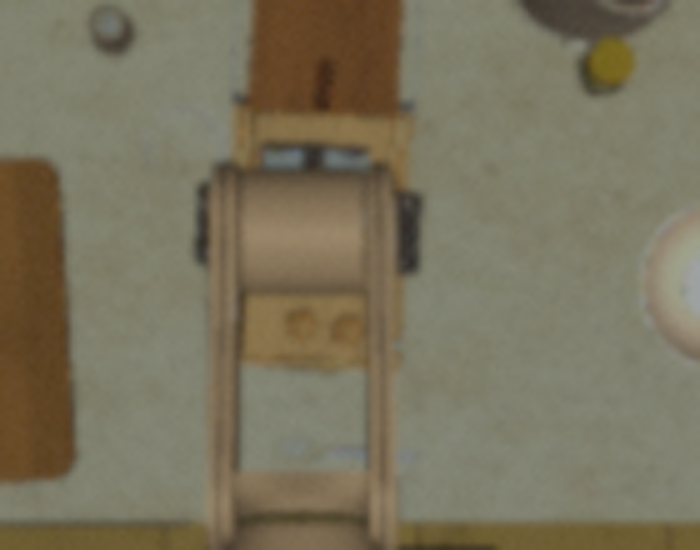

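Call:
{"fn": "jog_arm", "kwargs": {"targets": [[-1,0,0,0,0,0,0],[-1,0,0,0,0,0,0],[-1,0,0,0,0,0,0],[-1,0,0,0,0,0,0],[-1,0,0,0,0,0,0]]}}

```text
t: 15.7
eef_pos: [0.5406, 0.0513, 0.1195]
tool_rot: [[-0.053, -0.997, 0.052], [-0.999, 0.053, -0.003], [-0.0, -0.052, -0.999]]
ft_force: [2.9, -0.1, 18.3]
grip_width: 0.149
```

```bash
python3 - <<'E'
from h import *
rel([.5868,.0436,.115],-93.1,2.5)
p,d=snap('wrist','w8.png')
p,d=snap('scene','s8.png')
c=p[150:290,180:350]; cv2.imwrite('pics/s8c.png',cv2.resize(c,None,fx=4.5,fy=4.2,interpolation=cv2.INTER_CUBIC)[:,:,::-1])
E
```

```text
t 15.7 pos [0.5406 0.0513 0.1195] F [ 2.9 -0.1 18.3] g 0.149 J [  0.   1. 105.  -0.  71.  93.]
rel [ 0.52 -4.63  0.69] [-0.51  0.02  0.06]
```

View pics/w8.png

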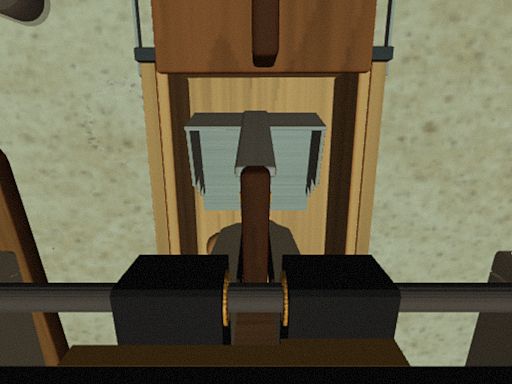

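View pics/s8c.png

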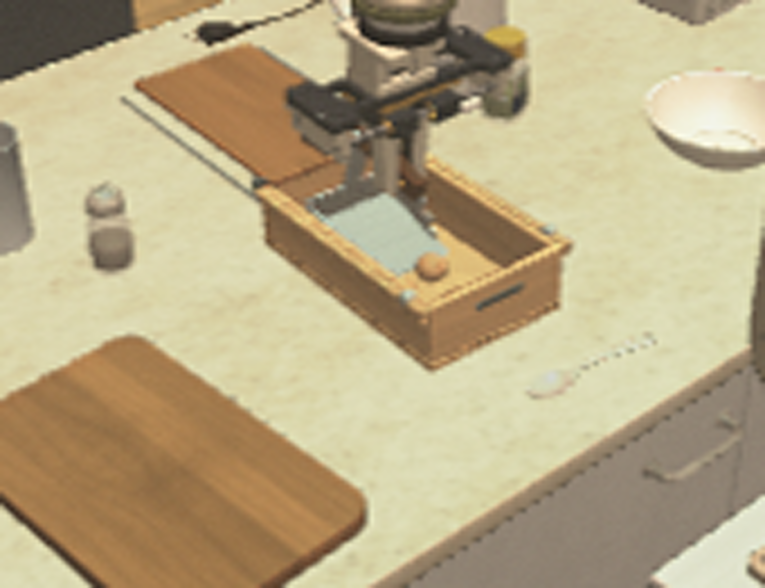

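The scene crop shows the pan inside the bin with its lip near (415,262), right behind a nut. The wrist view shows the pan shifted back, with its lip at row 210 instead of 240. So the scoop has pitched lip-down in the grip. I'll relieve the press and measure its tilt.

Call:
{"fn": "jog_arm", "kwargs": {"targets": [[-1,0,0,-0.3,0,0,0],[-1,0,0,-0.6,0,0,0],[-1,0,0,-0.9,0,0,0],[-1,0,0,-1,0,0,0],[-1,0,0,-1,0,0,0]]}}

```text
t: 16.3
eef_pos: [0.5364, 0.0514, 0.1247]
tool_rot: [[-0.053, -0.998, 0.043], [-0.999, 0.053, -0.002], [0.0, -0.043, -0.999]]
ft_force: [0.3, -0.2, -1.9]
grip_width: 0.148
```

```bash
cat >> h.py <<'E'
def scooptilt(fn):
    o=bot.get_obs(); p,d=snap('wrist',fn); m=imaging.camera_model('wrist')
    W=world('wrist',d,o)
    A=np.array(o['tool_rot']); L=(W-o['eef_pos'])@A   # tool coords
    # pan candidates: |x|<.044, y -.06...05, z .09-.13
    k=(np.abs(L[...,0])>.014)&(np.abs(L[...,0])<.042)&(L[...,1]>-.09)&(L[...,1]<.05)&(L[...,2]>.06)&(L[...,2]<.125)
    hsv=cv2.cvtColor(p,cv2.COLOR_RGB2HSV); k&=(hsv[...,0]>70)&(hsv[...,0]<130)
    q=L[k]
    for _ in range(6):
        c=np.polyfit(q[:,1],q[:,2],1); r=np.abs(np.polyval(c,q[:,1])-q[:,2]); q=q[r<max(.0025,2*np.median(r))]
    print('tilt rel tool',np.degrees(np.arctan(c[0])),'z at y0',c[1],'n',len(q),'y range',q[:,1].min(),q[:,1].max(),'tool pitch',np.degrees(np.arctan2(-A[2,1],-A[2,2])))
    return p,L
E
python3 - <<'E'
from h import *
rel([.5868,.0436,.115],-93.1,2.5)
scooptilt('w9.png')
E
```

```text
t 16.3 pos [0.5364 0.0514 0.1247] F [ 0.3 -0.2 -1.9] g 0.148 J [  0.   1. 105.  -0.  72.  93.]
rel [ 0.51 -5.02  1.19] [0.06 0.   0.06]
tilt rel tool 13.337539826636648 z at y0 0.10496448224218491 n 249 y range -0.06102623788481595 0.015197952103299944 tool pitch 2.441962349531957
```

View pics/w9.png

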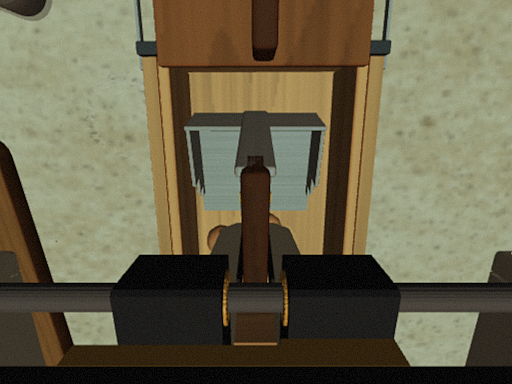

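The scoop is pitched 13° lip-down in the grip, and the nuts lie ahead of the lip at (213,238) and (275,218). I'll back off, level the pan, set it flat on the bin floor and regrip it.

Call:
{"fn": "jog_arm", "kwargs": {"targets": [[-1,0,-2,0,0,0,0],[-1,0,-3.8,0.1,-3,0,0],[-1,0,-3.8,0.15,-8,0,0],[-1,0,-3.8,0.15,-13,0,0],[-1,0,-3.8,0.15,-15.8,0,0]]}}

```text
t: 16.85
eef_pos: [0.5752, 0.0492, 0.1247]
tool_rot: [[-0.053, -0.971, -0.233], [-0.999, 0.052, 0.012], [0.0, 0.234, -0.972]]
ft_force: [-0.1, -0.1, -1.6]
grip_width: 0.148
```

Call:
{"fn": "jog_arm", "kwargs": {"targets": [[-1,0,0,0,0,0,0],[-1,0,0,0,0,0,0],[-1,0,0,0,0,0,0],[-1,0,0,0,0,0,0],[-1,0,0,0,0,0,0]]}}

```text
t: 17.35
eef_pos: [0.5747, 0.0495, 0.1258]
tool_rot: [[-0.053, -0.972, -0.229], [-0.999, 0.051, 0.012], [-0.0, 0.229, -0.973]]
ft_force: [0.5, -0.4, -1.7]
grip_width: 0.151
```

```bash
python3 - <<'E'
from h import *
o=bot.get_obs(); x,y,z=o['eef_pos']
rel([x,y,.1155],-93.1,-13.3)
scooptilt('w10.png')
E
```

```text
t 17.35 pos [0.5747 0.0495 0.1258] F [ 0.5 -0.4 -1.7] g 0.151 J [-1. 21. 82.  1. 90. 92.]
rel [ 0.   -0.24  1.  ] [-0.06 -0.02  0.07]
tilt rel tool 13.309328415245265 z at y0 0.10519393650961412 n 3214 y range -0.0755429100948497 0.015103119241961867 tool pitch -13.240132387790572
```

Call:
{"fn": "jog_arm", "kwargs": {"targets": [[-1,0,-0.1,0.4,0,0,0],[-1,0,-0.2,0.8,0,0,0],[-1,0,-0.27,1.1,0,0,0],[-1,0,-0.27,1.1,0,0,0],[-1,0,-0.27,1.1,0,0,0]]}}

```text
t: 17.9
eef_pos: [0.5749, 0.0493, 0.1137]
tool_rot: [[-0.053, -0.972, -0.23], [-0.999, 0.052, 0.012], [0.0, 0.231, -0.973]]
ft_force: [-0.7, -0.1, -1.6]
grip_width: 0.147
```

Call:
{"fn": "jog_arm", "kwargs": {"targets": [[-0.5,0,0,0,0,0,0],[-0.5,0,0,0,0,0,0],[-0.5,0,0,0,0,0,0],[-0.5,0,0,0,6,0,0],[-0.5,0,0,0,13.2,0,0]]}}

```text
t: 18.4
eef_pos: [0.5761, 0.0492, 0.1135]
tool_rot: [[-0.053, -0.999, 0.002], [-0.999, 0.053, -0.0], [0.0, -0.002, -1.0]]
ft_force: [-0.4, 0.1, 0.2]
grip_width: 0.253
```

```bash
python3 - <<'E'
from h import *
o=bot.get_obs(); x,y,z=o['eef_pos']
rel([.5747,.0495,.1145],-93.1,0)
scooptilt('w11.png')
E
```

```text
t 18.4 pos [0.5761 0.0492 0.1135] F [-0.4  0.1  0.2] g 0.253 J [-0.  9. 97. -0. 74. 93.]
rel [-0.03  0.14 -0.1 ] [-0.1  -0.    0.04]
tilt rel tool 0.15050886272306235 z at y0 0.10310992757109343 n 4174 y range -0.05163627815972969 0.0411752524863451 tool pitch 0.09553251863852552
```

View pics/w11.png

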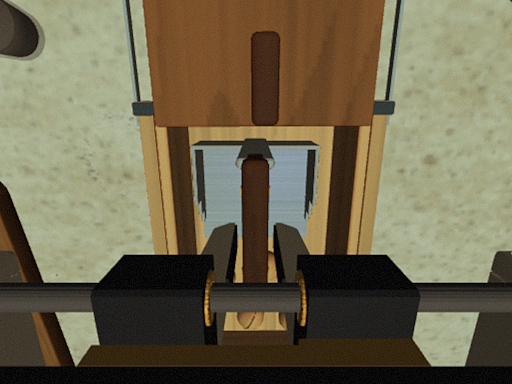

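The pan is flat on the floor (0.15°), the bar at x=256 lies between the open fingers, and the nuts sit ahead at (250,320), (285,320) and beside (270,255). I'll regrip.

Call:
{"fn": "jog_arm", "kwargs": {"targets": [[-1,0,0,0,0,0,0],[-1,0,0,0,0,0,0],[-1,0,0,0,0,0,0],[-1,0,0,0,0,0,0],[-1,0,0,0,0,0,0]]}}

```text
t: 18.95
eef_pos: [0.5766, 0.0492, 0.1151]
tool_rot: [[-0.053, -0.999, -0.0], [-0.999, 0.053, 0.0], [-0.0, 0.0, -1.0]]
ft_force: [0.2, -0.8, 5.0]
grip_width: 0.149
```

Call:
{"fn": "jog_arm", "kwargs": {"targets": [[-1,0,0,-0.05,0,0,0],[-1,0,0,-0.15,0,0,0],[-1,0,0,-0.15,0,0,0],[-1,0,0,-0.15,0,0,0],[-1,0,0,-0.15,0,0,0]]}}

```text
t: 19.45
eef_pos: [0.5747, 0.0494, 0.1151]
tool_rot: [[-0.053, -0.999, -0.002], [-0.999, 0.053, 0.0], [0.0, 0.002, -1.0]]
ft_force: [0.3, -0.7, -0.4]
grip_width: 0.15
```

```bash
python3 - <<'E'
from h import *
o=bot.get_obs(); x,y,z=o['eef_pos']
rel([.5747,.0495,.1145],-93.1,0)
scooptilt('w12.png')
p,d=snap('top','t12.png')
c=p[160:270,180:320]; cv2.imwrite('pics/t12c.png',cv2.resize(c,None,fx=5,fy=5,interpolation=cv2.INTER_CUBIC)[:,:,::-1])
E
```

```text
t 19.45 pos [0.5747 0.0494 0.1151] F [ 0.3 -0.7 -0.4] g 0.15 J [-0.  9. 96.  0. 74. 93.]
rel [-0.01  0.    0.06] [ 0.14 -0.    0.06]
tilt rel tool 0.410544789243812 z at y0 0.104670245717889 n 4198 y range -0.04523937487165584 0.04011354144878838 tool pitch -0.14083214924722298
```

View pics/t12c.png

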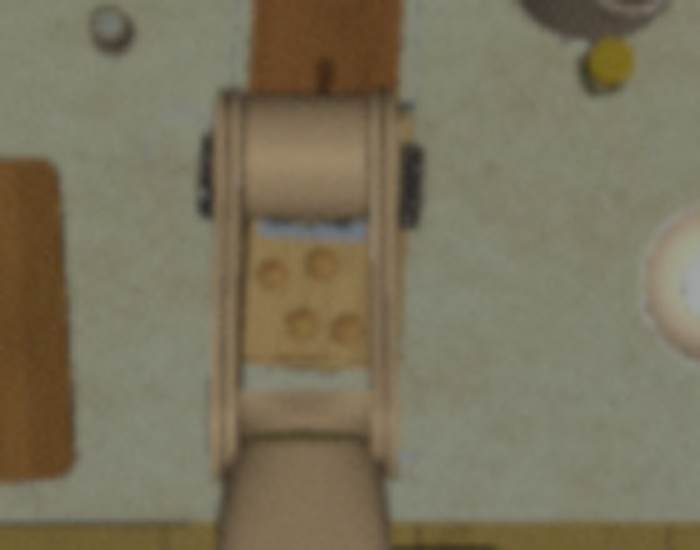

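All four nuts are still in place, and the lip is at row 237, x 258–367. I'll push with the pan skimming the floor.

Call:
{"fn": "jog_arm", "kwargs": {"targets": [[-1,0,0.8,-0.08,0,0,0],[-1,0,1.6,-0.08,0,0,0],[-1,0,2.4,-0.08,0,0,0],[-1,0,3.2,-0.08,0,0,0],[-1,0,4,-0.08,0,0,0]]}}

```text
t: 20.05
eef_pos: [0.5342, 0.0516, 0.1164]
tool_rot: [[-0.053, -0.999, -0.002], [-0.999, 0.053, 0.0], [0.0, 0.002, -1.0]]
ft_force: [-1.2, 0.8, -2.2]
grip_width: 0.145
```

```bash
python3 - <<'E'
from h import *
o=bot.get_obs(); x,y,z=o['eef_pos']
rel([.5747,.0495,.1145],-93.1,0)
scooptilt('w13.png')
p,d=snap('top','t13.png')
c=p[160:270,180:320]; cv2.imwrite('pics/t13c.png',cv2.resize(c,None,fx=5,fy=5,interpolation=cv2.INTER_CUBIC)[:,:,::-1])
E
```

```text
t 20.05 pos [0.5342 0.0516 0.1164] F [-1.2  0.8 -2.2] g 0.145 J [  0.   3. 103.   0.  74.  93.]
rel [-0.01 -4.06  0.18] [ 0.1  -0.    0.06]
tilt rel tool 0.20024703435132124 z at y0 0.10463769466001978 n 4362 y range -0.04519323814132176 0.04015000311148922 tool pitch -0.09998245560738407
```

View pics/t13c.png

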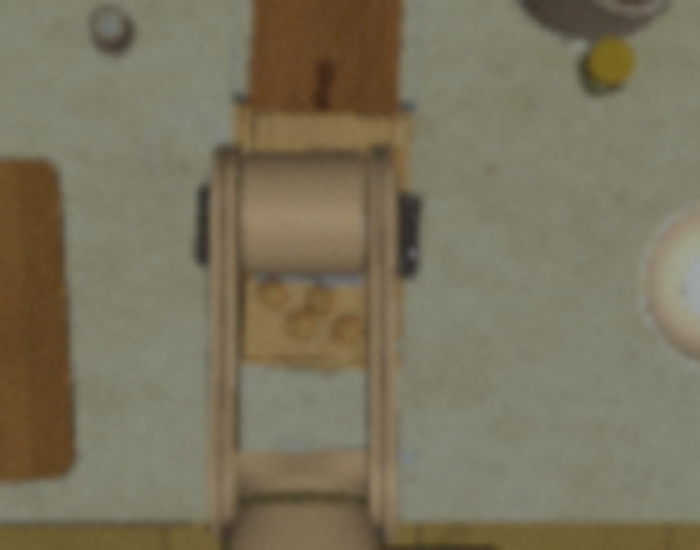

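View pics/w13.png

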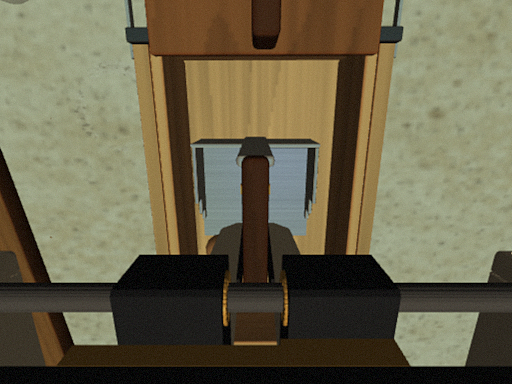

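Call:
{"fn": "jog_arm", "kwargs": {"targets": [[-1,0,0.8,0.06,0,0,0],[-1,0,1.6,0.06,0,0,0],[-1,0,2.4,0.06,0,0,0],[-1,0,3.2,0.06,0,0,0],[-1,0,4,0.06,0,0,0]]}}

```text
t: 20.65
eef_pos: [0.4944, 0.0537, 0.1158]
tool_rot: [[-0.053, -0.999, -0.002], [-0.999, 0.053, 0.0], [-0.0, 0.002, -1.0]]
ft_force: [-0.3, -0.0, -2.5]
grip_width: 0.151
```

```bash
python3 - <<'E'
from h import *
o=bot.get_obs(); x,y,z=o['eef_pos']
rel([.5747,.0495,.1145],-93.1,0)
scooptilt('w14.png')
p,d=snap('top','t14.png')
c=p[160:270,180:320]; cv2.imwrite('pics/t14c.png',cv2.resize(c,None,fx=5,fy=5,interpolation=cv2.INTER_CUBIC)[:,:,::-1])
p,d=snap('scene','s14.png')
c=p[150:290,180:350]; cv2.imwrite('pics/s14c.png',cv2.resize(c,None,fx=4.5,fy=4.2,interpolation=cv2.INTER_CUBIC)[:,:,::-1])
E
```

```text
t 20.65 pos [0.4944 0.0537 0.1158] F [-0.3 -0.  -2.5] g 0.151 J [  0.  -3. 109.   0.  74.  93.]
rel [-0.01 -8.04  0.12] [0.1  0.   0.06]
tilt rel tool 0.3653469896117134 z at y0 0.10464828221204156 n 4206 y range -0.04514824503035893 0.04020889996408098 tool pitch -0.10307346651237669
```

View pics/t14c.png

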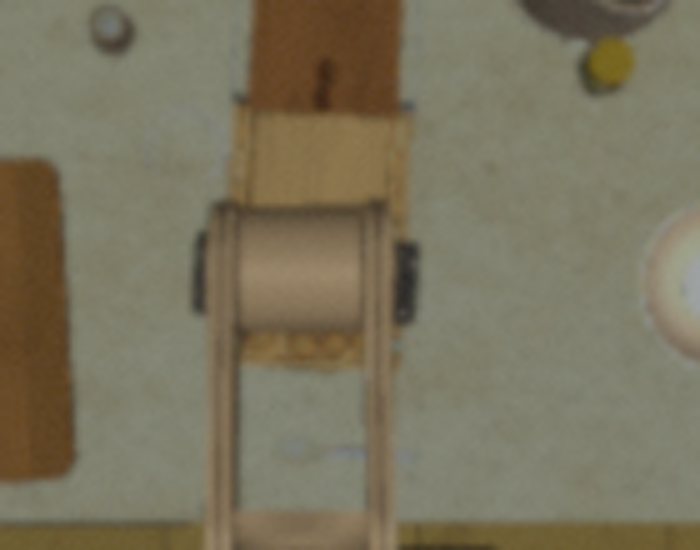

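View pics/w14.png

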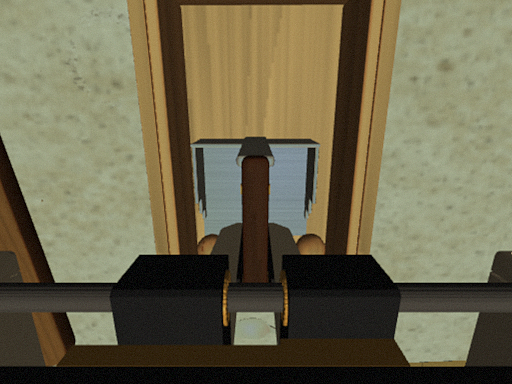

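View pics/s14c.png

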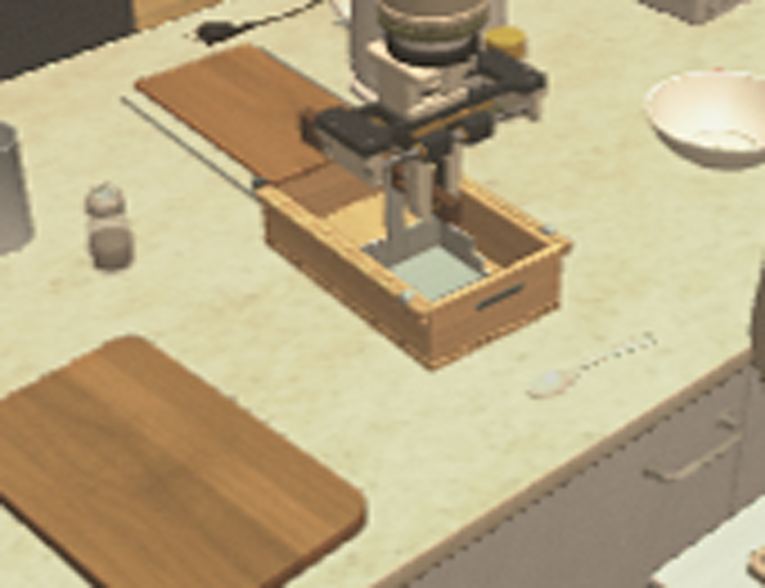

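The nuts are now in a row against the near wall; in the top crop they fill row 345, x 240–365. I'll lower the lip onto the floor and push on gently.

Call:
{"fn": "jog_arm", "kwargs": {"targets": [[-1,0,0,0.1,0,0,0],[-1,0,0.4,0.1,0,0,0],[-1,0,0.8,0.1,0,0,0],[-1,0,1.2,0.1,0,0,0],[-1,0,1.6,0.1,0,0,0]]}}

```text
t: 21.3
eef_pos: [0.4794, 0.0545, 0.1153]
tool_rot: [[-0.053, -0.999, -0.0], [-0.999, 0.053, 0.0], [-0.0, 0.0, -1.0]]
ft_force: [2.0, 0.1, -2.4]
grip_width: 0.15
```

```bash
python3 - <<'E'
from h import *
o=bot.get_obs(); x,y,z=o['eef_pos']
rel([.5747,.0495,.1145],-93.1,0)
scooptilt('w15.png')
p,d=snap('top','t15.png')
c=p[160:270,180:320]; cv2.imwrite('pics/t15c.png',cv2.resize(c,None,fx=5,fy=5,interpolation=cv2.INTER_CUBIC)[:,:,::-1])
p,d=snap('scene','s15.png')
c=p[170:270,220:320]; cv2.imwrite('pics/s15c.png',cv2.resize(c,None,fx=6,fy=6,interpolation=cv2.INTER_CUBIC)[:,:,::-1])
E
```

```text
t 21.3 pos [0.4794 0.0545 0.1153] F [ 2.   0.1 -2.4] g 0.15 J [  0.  -5. 111.   0.  74.  93.]
rel [-0.01 -9.54  0.08] [0.02 0.01 0.06]
tilt rel tool 0.5402927010265025 z at y0 0.10463760211239286 n 4226 y range -0.05327740691010227 0.0401458721764089 tool pitch -0.02092107119534355
```

View pics/w15.png

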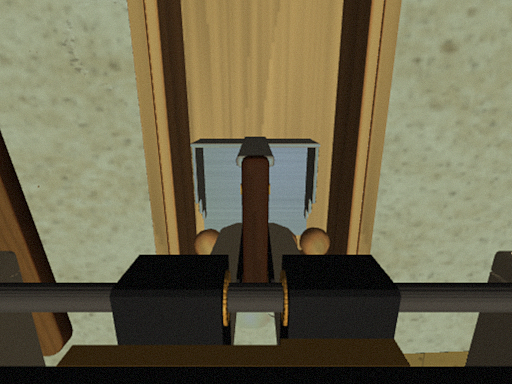

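View pics/s15c.png

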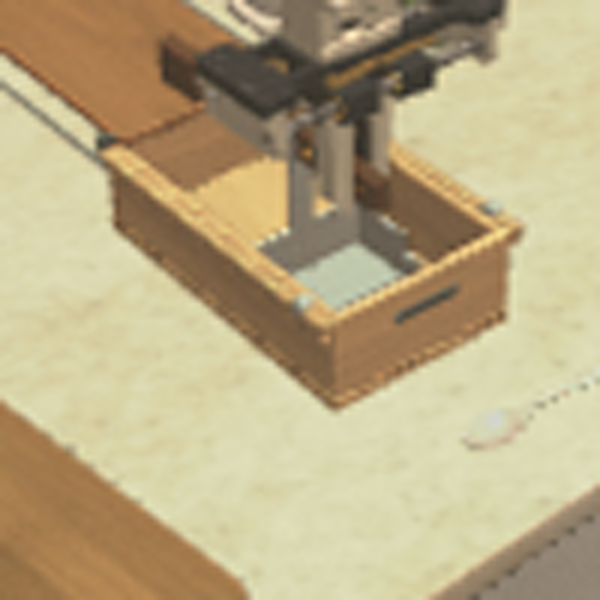

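Call:
{"fn": "jog_arm", "kwargs": {"targets": [[-1,0.1,0.3,0,0,0,0],[-1,0.2,0.6,0,0,0,0],[-1,0.3,0.9,0,0,0,0],[-1,0.3,1.1,0,0,0,0],[-1,0.3,1.2,0,0,0,0]]}}

```text
t: 21.95
eef_pos: [0.4679, 0.052, 0.1155]
tool_rot: [[-0.053, -0.999, 0.001], [-0.999, 0.053, -0.0], [-0.0, -0.001, -1.0]]
ft_force: [6.3, 1.3, 2.8]
grip_width: 0.149
```

```bash
python3 - <<'E'
from h import *
o=bot.get_obs(); x,y,z=o['eef_pos']
rel([.5747,.0495,.1145],-93.1,0)
scooptilt('w16.png')
p,d=snap('top','t16.png')
c=p[160:270,180:320]; cv2.imwrite('pics/t16c.png',cv2.resize(c,None,fx=5,fy=5,interpolation=cv2.INTER_CUBIC)[:,:,::-1])
E
```

```text
t 21.95 pos [0.4679 0.052  0.1155] F [6.3 1.3 2.8] g 0.149 J [  0.  -7. 113.  -0.  74.  93.]
rel [ -0.31 -10.68   0.11] [-0.06  0.    0.06]
tilt rel tool 1.037508014211932 z at y0 0.10462849088631573 n 3693 y range -0.05414456335436618 0.0316865358639385 tool pitch 0.06056353092824645
```

View pics/w16.png

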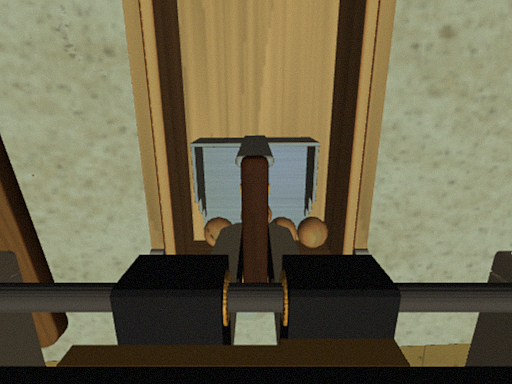

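View pics/t16c.png

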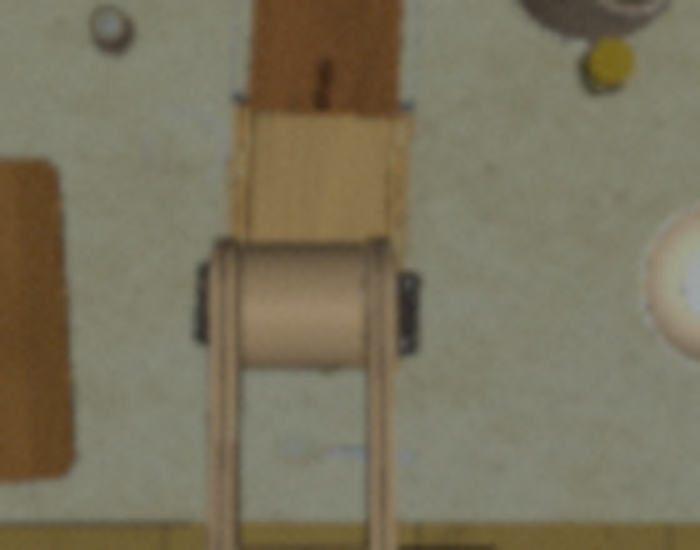

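The lip has reached the wall (6 N). Nuts are at (217,232), (283,228), (313,232) and one peeks out at (268,213) by the bar. I'll tilt back, keeping the lip close to the wall.

Call:
{"fn": "jog_arm", "kwargs": {"targets": [[-1,0,-0.5,-0.3,-2,0,0],[-1,0,-1.1,-0.6,-5,0,0],[-1,0,-1.6,-0.8,-8,0,0],[-1,0,-2.1,-1,-11,0,0],[-1,0,-2.6,-1.1,-14,0,0]]}}

```text
t: 22.55
eef_pos: [0.492, 0.0505, 0.1251]
tool_rot: [[-0.053, -0.967, -0.248], [-0.999, 0.052, 0.013], [0.0, 0.248, -0.969]]
ft_force: [0.1, -0.4, 0.4]
grip_width: 0.15
```

```bash
python3 - <<'E'
from h import *
o=bot.get_obs(); x,y,z=o['eef_pos']
rel([.5747,.0495,.1145],-93.1,-14)
scooptilt('w17.png')
E
```

```text
t 22.55 pos [0.492  0.0505 0.1251] F [ 0.1 -0.4  0.4] g 0.15 J [-1. 10. 96.  1. 89. 92.]
rel [-0.34 -8.27 -1.03] [ 0.37 -0.04  0.05]
tilt rel tool 1.371535967151196 z at y0 0.10493394389756613 n 2342 y range -0.04626360885546413 0.03142701964830697 tool pitch -14.373431394942862
```

View pics/w17.png

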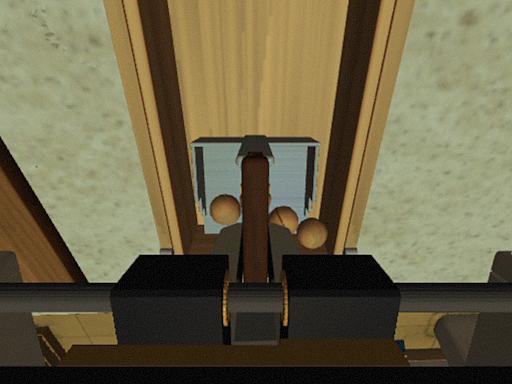

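Call:
{"fn": "jog_arm", "kwargs": {"targets": [[-1,0,-0.5,-0.2,-3,0,0],[-1,0,-0.9,-0.4,-6,0,0],[-1,0,-1.3,-0.6,-9,0,0],[-1,0,-1.7,-0.8,-12,0,0],[-1,0,-2.1,-1,-14,0,0]]}}

```text
t: 23.1
eef_pos: [0.5149, 0.0493, 0.1294]
tool_rot: [[-0.053, -0.879, -0.474], [-0.999, 0.047, 0.025], [0.0, 0.474, -0.88]]
ft_force: [0.1, -0.1, -2.6]
grip_width: 0.149
```

```bash
python3 - <<'E'
from h import *
o=bot.get_obs(); x,y,z=o['eef_pos']
rel([.5747,.0495,.1145],-93.1,-14)
scooptilt('w18.png')
p,d=snap('scene','s18.png')
c=p[170:270,220:320]; cv2.imwrite('pics/s18c.png',cv2.resize(c,None,fx=6,fy=6,interpolation=cv2.INTER_CUBIC)[:,:,::-1])
E
```

```text
t 23.1 pos [0.5149 0.0493 0.1294] F [ 0.1 -0.1 -2.6] g 0.149 J [ -1.  27.  78.   1. 103.  92.]
rel [-0.34 -5.96 -1.52] [14.31 -0.05  0.04]
tilt rel tool 3.4515729456891893 z at y0 0.10332476843801358 n 10 y range -0.05476672116588305 0.03738328054891461 tool pitch -28.314378508086694
```

View pics/w18.png

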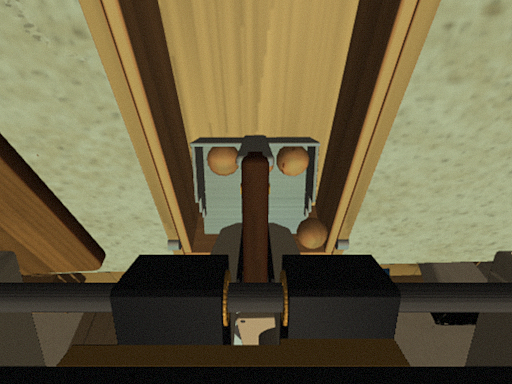

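View pics/s18c.png

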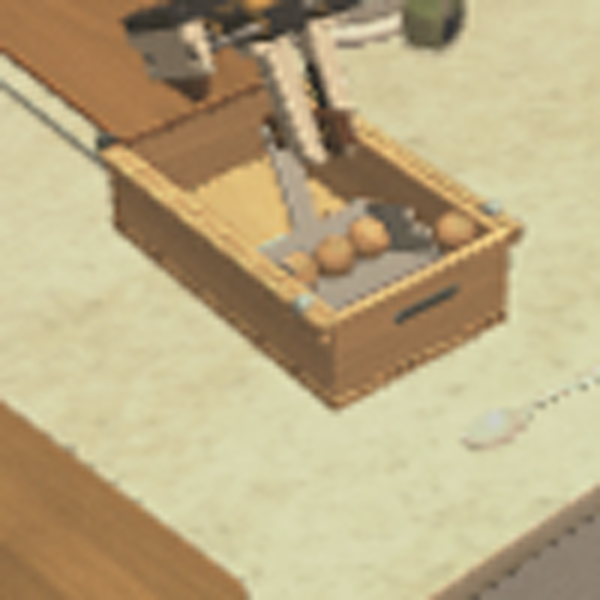

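Three nuts sit at the back of the pan, scene crop (300,268), (335,252) and (370,235). The fourth is stuck in the corner at (455,228), between the pan edge and the walls. I'll draw back so it drops in the bin.

Call:
{"fn": "jog_arm", "kwargs": {"targets": [[-1,0,-0.5,-0.3,0,0,0],[-1,0,-1.1,-0.6,0,0,0],[-1,0,-1.7,-0.9,0,0,0],[-1,0,-2.2,-1.2,0,0,0],[-1,0,-2.6,-1.4,0,0,0]]}}

```text
t: 23.7
eef_pos: [0.5459, 0.0479, 0.1308]
tool_rot: [[-0.053, -0.881, -0.47], [-0.999, 0.047, 0.025], [0.0, 0.47, -0.883]]
ft_force: [0.3, 0.5, -3.2]
grip_width: 0.148
```

```bash
python3 - <<'E'
from h import *
o=bot.get_obs(); x,y,z=o['eef_pos']
rel([x,y,.26],-93.1,-28)
snap('wrist','w19.png')
p,d=snap('scene','s19.png')
c=p[170:270,220:320]; cv2.imwrite('pics/s19c.png',cv2.resize(c,None,fx=6,fy=6,interpolation=cv2.INTER_CUBIC)[:,:,::-1])
E
```

```text
t 23.7 pos [0.5459 0.0479 0.1308] F [ 0.3  0.5 -3.2] g 0.148 J [ -1.  31.  73.   1. 105.  92.]
rel [  0.     6.08 -11.4 ] [ 0.05 -0.03  0.05]
```

View pics/w19.png

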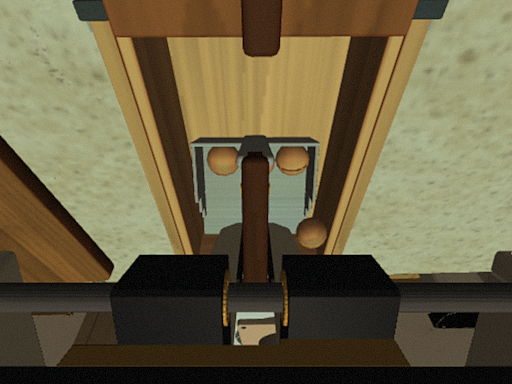

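View pics/s19c.png

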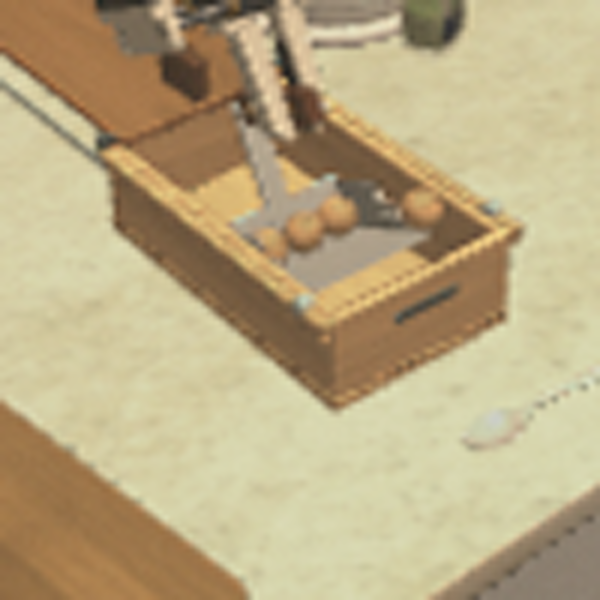

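The fourth nut still rides on the pan's right front step, against the bin's side wall (scene crop (423,205), wrist (312,232)). I'll shift to the other side to free it.

Call:
{"fn": "jog_arm", "kwargs": {"targets": [[-1,-0.2,0,0,0,0,0],[-1,-0.4,0,0,0,0,0],[-1,-0.6,0,0,0,0,0],[-1,-0.8,0,0,0,0,0],[-1,-0.8,0,0,0,0,0]]}}

```text
t: 24.3
eef_pos: [0.5456, 0.0563, 0.1306]
tool_rot: [[-0.053, -0.881, -0.47], [-0.999, 0.046, 0.025], [-0.0, 0.471, -0.882]]
ft_force: [0.1, 1.2, -2.6]
grip_width: 0.149
```

```bash
python3 - <<'E'
from h import *
o=bot.get_obs(); x,y,z=o['eef_pos']
rel([x,y,.26],-93.1,-28)
snap('wrist','w20.png')
p,d=snap('scene','s20.png')
c=p[170:270,220:320]; cv2.imwrite('pics/s20c.png',cv2.resize(c,None,fx=6,fy=6,interpolation=cv2.INTER_CUBIC)[:,:,::-1])
E
```

```text
t 24.3 pos [0.5456 0.0563 0.1306] F [ 0.1  1.2 -2.6] g 0.149 J [ -0.  31.  72.   1. 105.  93.]
rel [ -0.     6.1  -11.42] [ 0.1  -0.04  0.08]
```

View pics/w20.png

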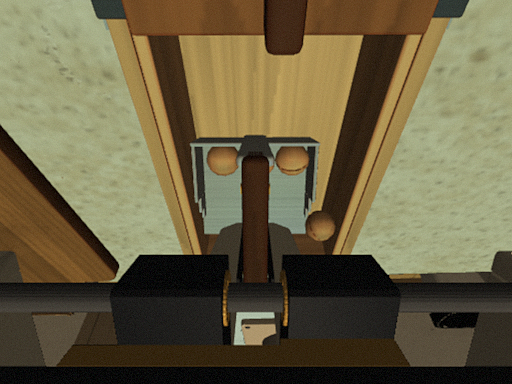

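View pics/s20c.png

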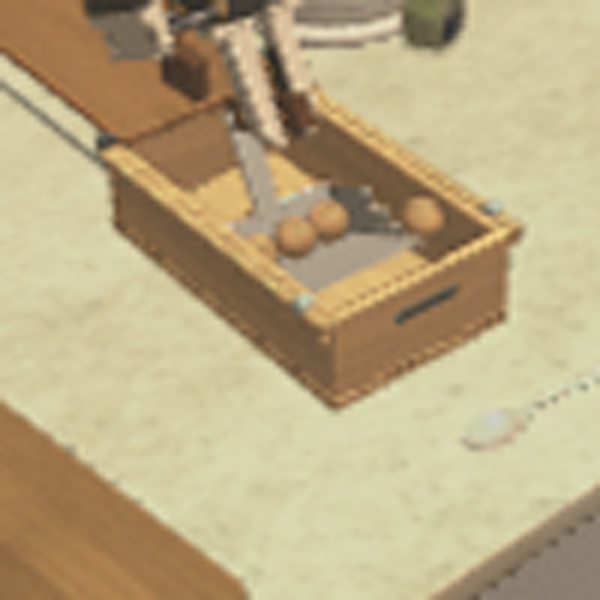

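The nut slipped half outside the pan edge, at (320,226). Lifting now could carry it over the rim. Closing the right gap instead should roll it onto the pan, so I'll shift to the right slowly.

Call:
{"fn": "jog_arm", "kwargs": {"targets": [[-1,0.4,0,0,0,0,0],[-1,0.8,0,0,0,0,0],[-1,1.1,0,0,0,0,0],[-1,1.4,0,0,0,0,0],[-1,1.7,0,0,0,0,0]]}}

```text
t: 24.9
eef_pos: [0.5448, 0.0383, 0.1306]
tool_rot: [[-0.053, -0.881, -0.47], [-0.999, 0.047, 0.025], [0.001, 0.471, -0.882]]
ft_force: [-0.4, -0.4, -2.2]
grip_width: 0.145
```

```bash
python3 - <<'E'
from h import *
o=bot.get_obs(); x,y,z=o['eef_pos']
rel([x,y,.26],-93.1,-28)
snap('wrist','w21.png')
p,d=snap('scene','s21.png')
c=p[170:270,220:320]; cv2.imwrite('pics/s21c.png',cv2.resize(c,None,fx=6,fy=6,interpolation=cv2.INTER_CUBIC)[:,:,::-1])
E
```

```text
t 24.9 pos [0.5448 0.0383 0.1306] F [-0.4 -0.4 -2.2] g 0.145 J [ -2.  31.  73.   1. 105.  91.]
rel [ 1.000e-02  6.090e+00 -1.141e+01] [ 0.09 -0.05  0.03]
```

View pics/w21.png

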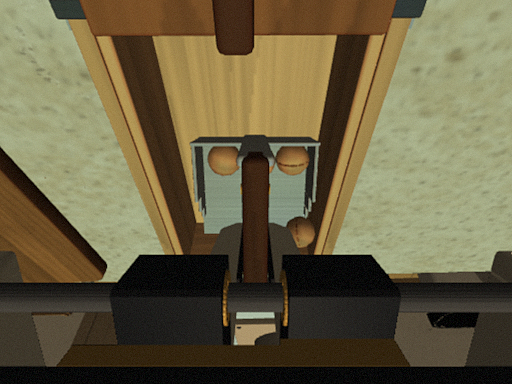

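View pics/s21c.png

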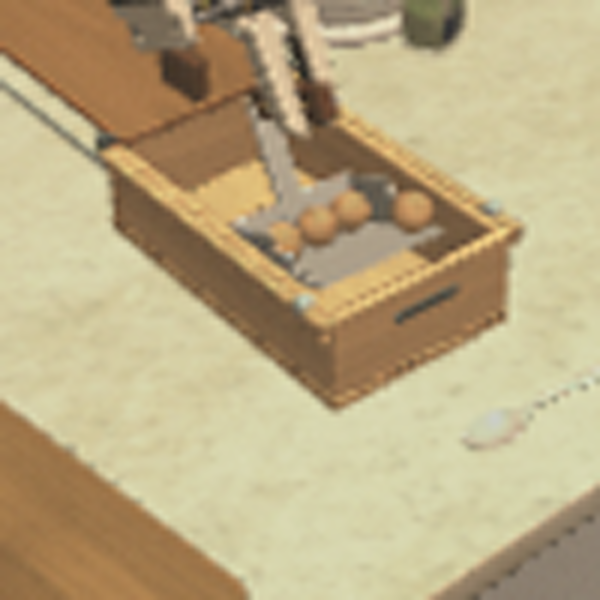

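Call:
{"fn": "jog_arm", "kwargs": {"targets": [[-1,0.2,0,0,0,0,0],[-1,0.4,0,0,0,0,0],[-1,0.5,0,0,0,0,0],[-1,0.5,0,0,0,0,0],[-1,0.5,0,0,0,0,0]]}}

```text
t: 25.5
eef_pos: [0.5445, 0.034, 0.1305]
tool_rot: [[-0.053, -0.881, -0.47], [-0.999, 0.047, 0.025], [-0.0, 0.471, -0.882]]
ft_force: [0.2, -0.2, -2.8]
grip_width: 0.149
```

```bash
python3 - <<'E'
from h import *
o=bot.get_obs(); x,y,z=o['eef_pos']
rel([x,y,.26],-93.1,-28)
snap('wrist','w22.png')
p,d=snap('scene','s22.png')
c=p[170:270,220:320]; cv2.imwrite('pics/s22c.png',cv2.resize(c,None,fx=6,fy=6,interpolation=cv2.INTER_CUBIC)[:,:,::-1])
E
```

```text
t 25.5 pos [0.5445 0.034  0.1305] F [ 0.2 -0.2 -2.8] g 0.149 J [ -2.  31.  73.   0. 105.  91.]
rel [ -0.     6.1  -11.42] [ 0.1  -0.03  0.05]
```

View pics/w22.png

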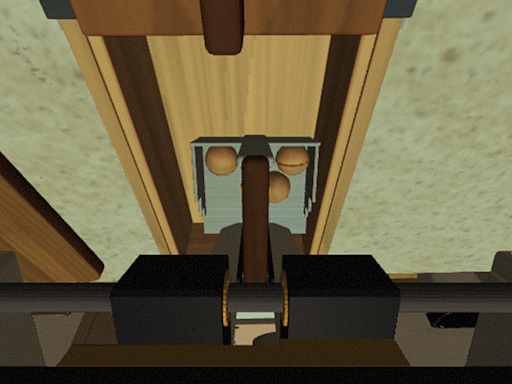

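View pics/s22c.png

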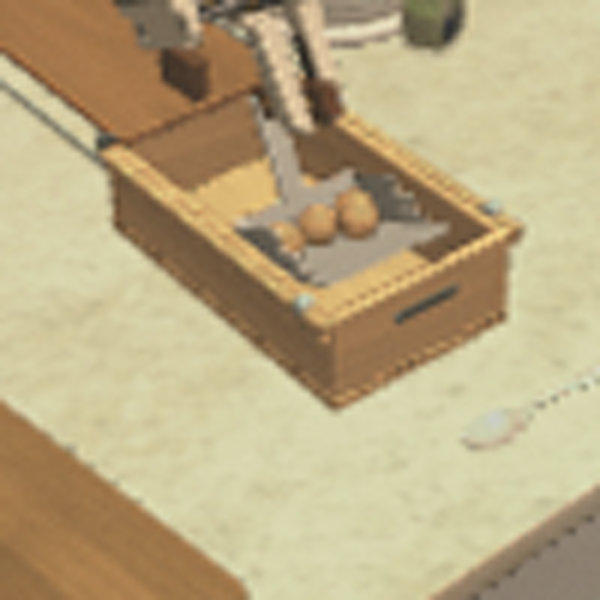

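All four nuts are now at the back of the pan: scene crop (290,235), (318,222) and (358,213), with one more behind; wrist (222,160), (292,160), (277,187). I'll recentre and lift.

Call:
{"fn": "jog_arm", "kwargs": {"targets": [[-1,-0.4,0,0,0,0,0],[-1,-0.8,0,0,0,0,0],[-1,-1,0.5,-0.9,0,0,0],[-1,-1,1.2,-2.2,0,0,0],[-1,-1,2,-3.8,0,0,0]]}}

```text
t: 26.1
eef_pos: [0.5452, 0.0441, 0.1749]
tool_rot: [[-0.053, -0.881, -0.471], [-0.999, 0.047, 0.025], [0.0, 0.471, -0.882]]
ft_force: [0.2, 0.1, -1.1]
grip_width: 0.146
```

Call:
{"fn": "jog_arm", "kwargs": {"targets": [[-1,0,1,-1.9,0,0,0],[-1,0,2,-3.8,0,0,0],[-1,0,3,-5.6,0,0,0],[-1,0,4,-7.2,0,0,0],[-1,0,4.4,-8.2,0,0,0]]}}

```text
t: 26.6
eef_pos: [0.5459, 0.0438, 0.2704]
tool_rot: [[-0.053, -0.883, -0.466], [-0.999, 0.047, 0.025], [-0.0, 0.467, -0.884]]
ft_force: [0.6, 0.2, -2.3]
grip_width: 0.147
```

```bash
python3 - <<'E'
from h import *
np.set_printoptions(precision=4,suppress=True)
snap('wrist','w23.png')
p,d=snap('top','t23.png'); W=world('top',d)
q=W[(W[...,0]>.36)&(W[...,0]<.62)&(W[...,1]>-.46)&(W[...,1]<-.2)&(W[...,2]>.047)&(W[...,2]<.07)]
print(len(q)); r=cv2.minEnclosingCircle((q[:,:2]*1000).astype(np.float32)); print(r)
A=np.c_[2*q[:,:2],np.ones(len(q))]; s=np.linalg.lstsq(A,(q[:,:2]**2).sum(1),rcond=None)[0]; print('circle',s[:2],np.sqrt(s[2]+s[0]**2+s[1]**2))
r=spotter.silhouettes('top','bowl')
for k in r: print(k['conf'],k['location'])
o=bot.get_obs()
print(o['eef_pos'],o['joint_pos'],o['ft_force'])
E
```

```text
154
((487.2774658203125, -329.11029052734375), 79.53787994384766)
circle [ 0.4877 -0.3282] 0.07511163443507687
0.8 [324.4, 215.9]
[0.5458 0.0438 0.2678] [ -1.3091  25.6318  64.8685   0.9186 117.4304  91.9571] [ 0.2875  0.3704 -1.9276]
```

View pics/w23.png

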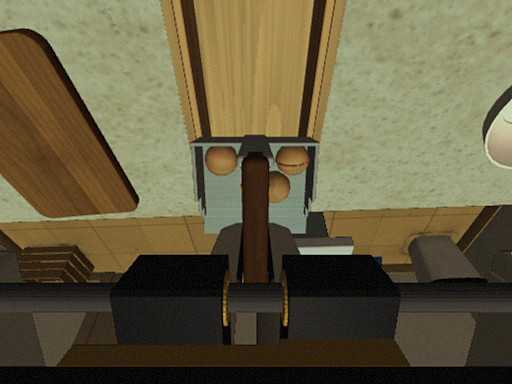

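The bin is empty: all four nuts are in the pan, at (221,160), (292,160) and (277,187), with one behind the bar. The bowl centre is (0.4875, -0.3285), and the rim fits an 80 mm radius. I'll carry them over.

```bash
python3 - <<'E'
from h import *
rel([.525,-.15,.275],-108,-24)
E
```

```text
t 26.75 pos [0.5458 0.0438 0.2678] F [ 0.3  0.4 -1.9] g 0.145 J [ -1.  26.  65.   1. 117.  92.]
rel [19.47  1.26 -0.15] [ 3.92 -6.55 13.45]
```

Call:
{"fn": "jog_arm", "kwargs": {"targets": [[-1,1.5,0.1,0,0.4,-0.6,1.2],[-1,4,0.3,0,0.9,-1.4,3],[-1,7,0.5,-0.1,1.6,-2.5,5],[-1,10.5,0.7,-0.1,2.2,-3.6,7.4],[-1,14,0.9,-0.1,2.9,-4.8,9.8]]}}

```text
t: 27.25
eef_pos: [0.5292, -0.0972, 0.2703]
tool_rot: [[-0.244, -0.877, -0.415], [-0.97, 0.221, 0.102], [0.002, 0.427, -0.904]]
ft_force: [1.6, -0.8, -2.7]
grip_width: 0.15
```

```bash
python3 - <<'E'
from h import *
rel([.547,-.369,.275],-124,-18)
E
```

```text
t 27.25 pos [ 0.5292 -0.0972  0.2703] F [ 1.6 -0.8 -2.7] g 0.15 J [-15.  22.  69.  -1. 115.  89.]
rel [25.92 -7.37 -3.94] [ 7.19 -7.46 18.47]
```

Call:
{"fn": "jog_arm", "kwargs": {"targets": [[-1,3.5,-1,-0.5,1,-1,2.5],[-1,7,-2,-1,2,-2,5],[-1,10.5,-3,-1.6,3,-3,7.5],[-1,14,-4,-2.1,4,-4,10],[-1,17.5,-5,-2.6,5,-5,12.5]]}}

```text
t: 27.75
eef_pos: [0.5415, -0.2811, 0.2728]
tool_rot: [[-0.463, -0.831, -0.308], [-0.886, 0.437, 0.155], [0.005, 0.345, -0.938]]
ft_force: [0.8, -0.3, -2.1]
grip_width: 0.148
```

```bash
python3 - <<'E'
from h import *
rel([.547,-.369,.275],-124,-18)
E
```

```text
t 27.75 pos [ 0.5415 -0.2811  0.2728] F [ 0.8 -0.3 -2.1] g 0.148 J [-31.  29.  59.  -2. 113.  86.]
rel [ 7.54 -4.22 -1.74] [ 2.18 -2.39  5.94]
```

Call:
{"fn": "jog_arm", "kwargs": {"targets": [[-1,2.5,-1.4,-0.6,0.7,-0.8,2],[-1,4.5,-2.6,-1,1.4,-1.6,4],[-1,6,-3.5,-1.5,2.2,-2.4,5.9],[-1,7,-4,-1.7,2.2,-2.4,5.9],[-1,7,-4,-1.7,2.2,-2.4,5.9]]}}

```text
t: 28.25
eef_pos: [0.5478, -0.3626, 0.2755]
tool_rot: [[-0.557, -0.79, -0.257], [-0.83, 0.53, 0.173], [-0.0, 0.309, -0.951]]
ft_force: [-0.6, -0.1, -1.7]
grip_width: 0.152
```

```bash
cat >> h.py <<'E'
B=np.array([.4875,-.3285]); U=B/np.linalg.norm(B)
def pour(phi,off,zl,yaw=-124,q=(.043,.107)):
    f=np.radians(phi); fw=q[0]*np.cos(f)-q[1]*np.sin(f); dn=q[1]*np.cos(f)+q[0]*np.sin(f)
    p=B+(off+fw)*U
    return [p[0],p[1],zl+dn]
E
python3 - <<'E'
from h import *
snap('wrist','w24.png')
print(pour(-10,.03,.09)); rel(pour(-10,.03,.09),-124,-10)
E
```

```text
[np.float64(0.5629051191808266), np.float64(-0.37931144954031093), np.float64(0.18790755793262826)]
t 28.3 pos [ 0.5483 -0.3613  0.2757] F [-0.   0.9 -2.6] g 0.145 J [-37.  34.  50.  -1. 114.  86.]
rel [ 0.69 -4.82  7.66] [8.02 0.   0.22]
```

View pics/w24.png

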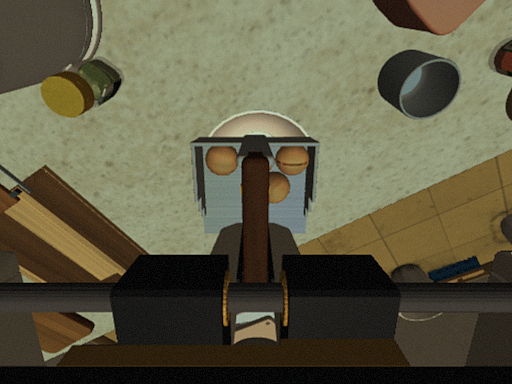

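Four nuts ride in the pan, with the bowl right below it (rim arc at (260,115)). I'll descend to the pour pose.

Call:
{"fn": "jog_arm", "kwargs": {"targets": [[-1,0.2,-1,1.5,1.6,0,0],[-1,0.4,-2,3.2,3.2,0,0],[-1,0.6,-3.2,5,4.8,0,0],[-1,0.7,-4.2,6.6,6.4,0,0],[-1,0.7,-4.8,7.6,8,0,0]]}}

```text
t: 28.8
eef_pos: [0.5634, -0.3772, 0.1873]
tool_rot: [[-0.554, -0.82, -0.144], [-0.833, 0.545, 0.098], [-0.001, 0.174, -0.985]]
ft_force: [0.1, -0.1, -2.8]
grip_width: 0.147
```

```bash
python3 - <<'E'
from h import *
rel(pour(-10,.03,.09),-124,-10)
for f in (0,10,20,30,40,50): rel(pour(f,.03,.085),-124,f)
p,d=snap('scene','s25.png')
c=p[100:250,250:400]; cv2.imwrite('pics/s25c.png',cv2.resize(c,None,fx=4,fy=4,interpolation=cv2.INTER_CUBIC)[:,:,::-1])
snap('wrist','w25.png')
E
```

```text
t 28.8 pos [ 0.5634 -0.3772  0.1873] F [ 0.1 -0.1 -2.8] g 0.147 J [-38.  31.  62.  -1.  97.  86.]
rel [ 0.2  -0.06 -0.07] [0.03 0.01 0.36]
t 28.8 pos [ 0.5634 -0.3772  0.1873] F [ 0.1 -0.1 -2.8] g 0.147 J [-38.  31.  62.  -1.  97.  86.]
rel [ 0.19  1.78 -0.17] [10.03  0.04  0.36]
t 28.8 pos [ 0.5634 -0.3772  0.1873] F [ 0.1 -0.1 -2.8] g 0.147 J [-38.  31.  62.  -1.  97.  86.]
rel [ 0.18  3.77 -0.41] [20.03  0.07  0.36]
t 28.8 pos [ 0.5634 -0.3772  0.1873] F [ 0.1 -0.1 -2.8] g 0.147 J [-38.  31.  62.  -1.  97.  86.]
rel [ 0.17  5.78 -0.3 ] [30.03  0.1   0.35]
t 28.8 pos [ 0.5634 -0.3772  0.1873] F [ 0.1 -0.1 -2.8] g 0.147 J [-38.  31.  62.  -1.  97.  86.]
rel [0.15 7.74 0.16] [40.03  0.13  0.35]
t 28.8 pos [ 0.5634 -0.3772  0.1873] F [ 0.1 -0.1 -2.8] g 0.147 J [-38.  31.  62.  -1.  97.  86.]
rel [0.14 9.58 0.95] [50.03  0.16  0.34]
t 28.8 pos [ 0.5634 -0.3772  0.1873] F [ 0.1 -0.1 -2.8] g 0.147 J [-38.  31.  62.  -1.  97.  86.]
rel [ 0.13 11.27  2.05] [60.03  0.2   0.33]
```

View pics/s25c.png

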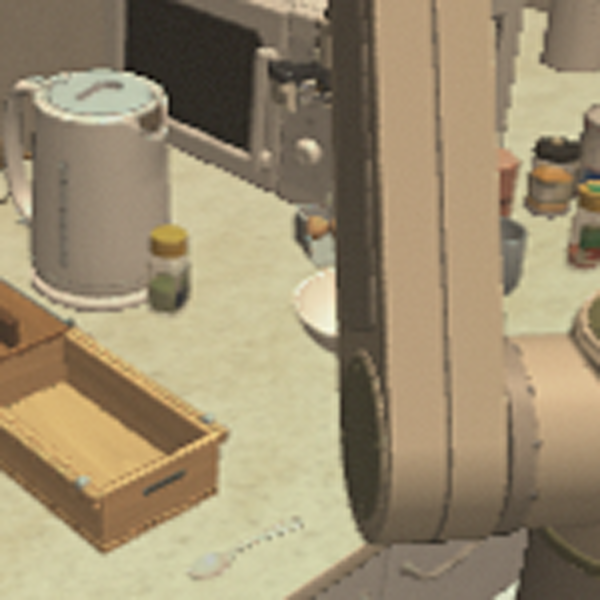

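View pics/w25.png

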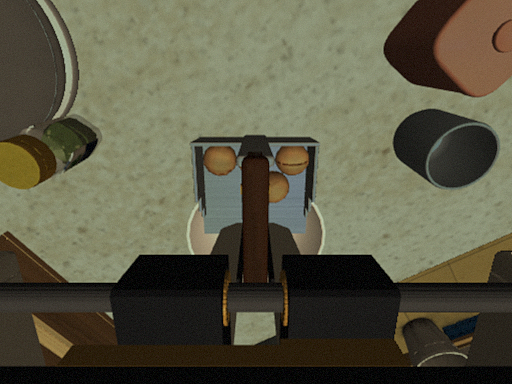

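The pan front (x 205–308) lies within the bowl's rim (x 188–325), centred, with the nuts at the back. I'll pour, pivoting about the lip.

Call:
{"fn": "jog_arm", "kwargs": {"targets": [[-1,0.2,0.7,-0.1,4,0,0],[-1,0.2,1.4,-0.15,8,0,0],[-1,0.2,2.2,-0.25,12,0,0],[-1,0.2,3,-0.35,16,0,0],[-1,0.2,3.8,-0.4,20,0,0]]}}

```text
t: 29.4
eef_pos: [0.5322, -0.3594, 0.2016]
tool_rot: [[-0.555, -0.819, 0.149], [-0.832, 0.546, -0.098], [-0.001, -0.178, -0.984]]
ft_force: [-0.1, -0.2, -1.8]
grip_width: 0.147
```

```bash
python3 - <<'E'
from h import *
for f in (10,20,30,40): rel(pour(f,.03,.08),-124,f)
snap('wrist','w26.png')
E
```

```text
t 29.4 pos [ 0.5322 -0.3594  0.2016] F [-0.1 -0.2 -1.8] g 0.147 J [-39.   5.  92.   1.  73.  84.]
rel [-0.06  0.21  0.85] [-0.27  0.1   0.31]
t 29.4 pos [ 0.5322 -0.3594  0.2016] F [-0.1 -0.2 -1.8] g 0.147 J [-39.   5.  92.   1.  73.  84.]
rel [-0.07  2.13  0.26] [9.73 0.12 0.3 ]
t 29.4 pos [ 0.5322 -0.3594  0.2016] F [-0.1 -0.2 -1.8] g 0.147 J [-39.   5.  92.   1.  73.  84.]
rel [-0.08  4.12  0.01] [19.73  0.15  0.29]
t 29.4 pos [ 0.5322 -0.3594  0.2016] F [-0.1 -0.2 -1.8] g 0.147 J [-39.   5.  92.   1.  73.  84.]
rel [-0.09  6.13  0.11] [29.73  0.18  0.28]
```

View pics/w26.png

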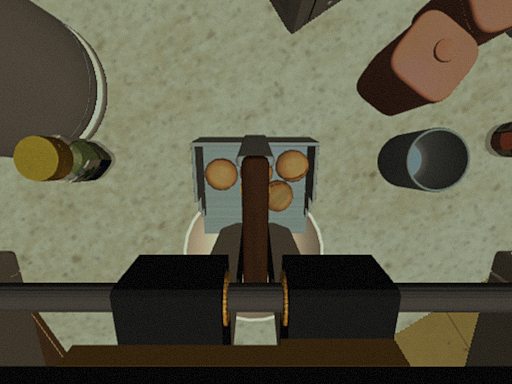

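Call:
{"fn": "jog_arm", "kwargs": {"targets": [[-1,0,0.5,0.5,2,0,0],[-1,0,0.9,0.9,4,0,0],[-1,0,1.5,1,7,0,0],[-1,0,2.1,0.9,10,0,0],[-1,0,2.1,0.9,10,0,0]]}}

```text
t: 29.95
eef_pos: [0.5151, -0.3481, 0.1871]
tool_rot: [[-0.555, -0.782, 0.285], [-0.832, 0.522, -0.189], [-0.001, -0.341, -0.94]]
ft_force: [-0.9, -0.0, -2.9]
grip_width: 0.15
```

```bash
python3 - <<'E'
from h import *
for f in (20,30,40,50,60): rel(pour(f,.03,.075),-124,f)
snap('wrist','w27.png')
E
```

```text
t 29.95 pos [ 0.5151 -0.3481  0.1871] F [-0.9 -0.  -2.9] g 0.15 J [-40.  -6. 106.   3.  60.  83.]
rel [-0.08 -0.1  -0.3 ] [0.04 0.16 0.26]
t 29.95 pos [ 0.5151 -0.3481  0.1871] F [-0.9 -0.  -2.9] g 0.15 J [-40.  -6. 106.   3.  60.  83.]
rel [-0.09  1.82 -0.88] [10.04  0.18  0.25]
t 29.95 pos [ 0.5151 -0.3481  0.1871] F [-0.9 -0.  -2.9] g 0.15 J [-40.  -6. 106.   3.  60.  83.]
rel [-0.1   3.82 -1.12] [20.04  0.21  0.23]
t 29.95 pos [ 0.5151 -0.3481  0.1871] F [-0.9 -0.  -2.9] g 0.15 J [-40.  -6. 106.   3.  60.  83.]
rel [-0.11  5.82 -1.01] [30.04  0.23  0.21]
t 29.95 pos [ 0.5151 -0.3481  0.1871] F [-0.9 -0.  -2.9] g 0.15 J [-40.  -6. 106.   3.  60.  83.]
rel [-0.11  7.78 -0.55] [40.04  0.25  0.19]
```

View pics/w27.png

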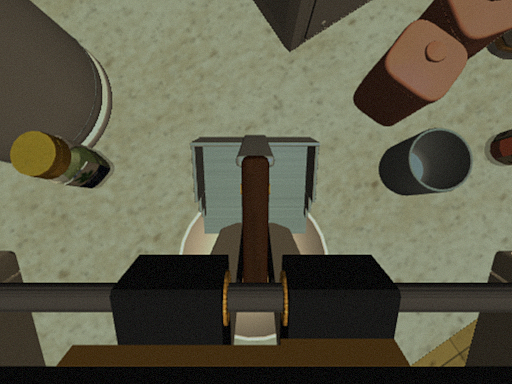

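The pan looks empty. I'll tilt a bit more to make sure, then rise and look.

Call:
{"fn": "jog_arm", "kwargs": {"targets": [[-1,0,1,-0.6,5,0,0],[-1,0,1.8,-0.9,10,0,0],[-1,0,2.8,-1.1,15,0,0],[-1,0,3.8,-1.2,20,0,0],[-1,0,3.8,-1.2,20,0,0]]}}

```text
t: 30.5
eef_pos: [0.4801, -0.3245, 0.1805]
tool_rot: [[-0.555, -0.64, 0.531], [-0.832, 0.429, -0.353], [-0.002, -0.638, -0.77]]
ft_force: [-0.4, 1.3, -4.1]
grip_width: 0.15
```

```bash
python3 - <<'E'
from h import *
rel([.5,-.34,.30],-124,0)
E
```

```text
t 30.5 pos [ 0.4801 -0.3245  0.1805] F [-0.4  1.3 -4.1] g 0.15 J [-43. -29. 132.  10.  38.  76.]
rel [ 0.16 -9.56 -7.6 ] [-39.62   0.22   0.23]
```

Call:
{"fn": "jog_arm", "kwargs": {"targets": [[-1,0,-2,-2.4,0,0,0],[-1,0,-4.5,-4.5,-4,0,0],[-1,0,-7,-6,-11,0,0],[-1,0,-9.5,-7.6,-18,0,0],[-1,0,-9.5,-7.6,-25,0,0]]}}

```text
t: 31.0
eef_pos: [0.5064, -0.3441, 0.3152]
tool_rot: [[-0.557, -0.801, 0.22], [-0.831, 0.536, -0.149], [0.002, -0.266, -0.964]]
ft_force: [1.1, 0.6, -0.9]
grip_width: 0.15
```

Call:
{"fn": "jog_arm", "kwargs": {"targets": [[-1,0,0,0,-8,0,0],[-1,0,-1,-1,-15,0,0],[-1,0,-3,-2,-15,0,0],[-1,0,-5,-3,-15,0,0],[-1,0,-6,-3,-15,0,0]]}}

```text
t: 31.5
eef_pos: [0.5471, -0.3709, 0.3532]
tool_rot: [[-0.557, -0.831, 0.003], [-0.831, 0.557, -0.003], [0.001, -0.004, -1.0]]
ft_force: [0.6, -0.5, -1.5]
grip_width: 0.146
```

```bash
python3 - <<'E'
from h import *
rel([.4543,.3615,.25],-98.9,0)
p,d=snap('wrist','w28.png'); p2,d=snap('top','t28.png')
c=p2[150:270,180:360]; cv2.imwrite('pics/t28c.png',cv2.resize(c,None,fx=4.2,fy=4.2,interpolation=cv2.INTER_CUBIC)[:,:,::-1])
E
```

```text
t 31.5 pos [ 0.5471 -0.3709  0.3532] F [ 0.6 -0.5 -1.5] g 0.146 J [-39.  16.  64.  -0. 100.  85.]
rel [-55.68  48.53  10.08] [ -0.21  -0.09 -24.93]
```

View pics/w28.png

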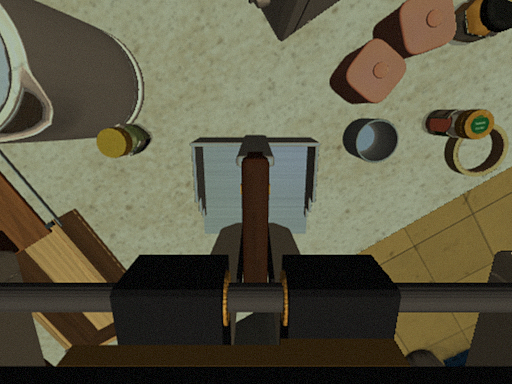

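View pics/t28c.png

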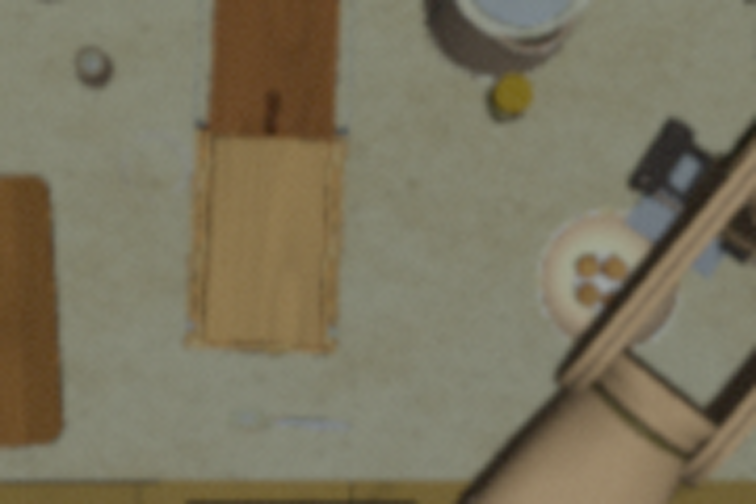

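All four nuts are in the bowl (top crop (587,264), (614,267), (586,293), (612,297)), and the pan and bin are empty. Now back to the board.

Call:
{"fn": "jog_arm", "kwargs": {"targets": [[-1,-55.7,48.5,6,0,0,-24.9],[-1,-55.7,48.5,6,0,0,-24.9],[-1,-55.7,48.5,6,0,0,-24.9],[-1,-55.7,48.5,6,0,0,-24.9],[-1,-55.7,48.5,6,0,0,-24.9]]}}

```text
t: 32.1
eef_pos: [0.5125, -0.1201, 0.3302]
tool_rot: [[-0.155, -0.988, 0.001], [-0.988, 0.155, -0.001], [0.001, -0.001, -1.0]]
ft_force: [0.8, 0.8, -2.1]
grip_width: 0.148
```

```bash
python3 - <<'E'
from h import *
rel([.4543,.3615,.25],-98.9,0)
E
```

```text
t 32.1 pos [ 0.5125 -0.1201  0.3302] F [ 0.8  0.8 -2.1] g 0.148 J [-19.  -5.  89.  -0.  97.  80.]
rel [-46.68  13.22   7.97] [-0.07 -0.04 -0.01]
```

Call:
{"fn": "jog_arm", "kwargs": {"targets": [[-1,-46,13,6.5,0,0,0],[-1,-46,13,6.5,0,0,0],[-1,-46,13,6.5,0,0,0],[-1,-46,13,6.5,0,0,0],[-1,-46,13,6.5,0,0,0]]}}

```text
t: 32.6
eef_pos: [0.4829, 0.1261, 0.2966]
tool_rot: [[-0.155, -0.988, 0.002], [-0.988, 0.155, -0.001], [0.001, -0.002, -1.0]]
ft_force: [1.7, -0.2, -1.8]
grip_width: 0.148
```

```bash
python3 - <<'E'
from h import *
rel([.4543,.3615,.25],-98.9,0)
E
```

```text
t 32.6 pos [0.4829 0.1261 0.2966] F [ 1.7 -0.2 -1.8] g 0.148 J [  9.  -9.  96.  -0.  93. 108.]
rel [-22.82   6.48   4.63] [-0.14 -0.06 -0.02]
```

Call:
{"fn": "jog_arm", "kwargs": {"targets": [[-1,-5,1.4,1,0,0,0],[-1,-10,2.8,2,0,0,0],[-1,-15,4.2,3,0,0,0],[-1,-19,5.4,4,0,0,0],[-1,-21.5,6.3,4.3,0,0,0]]}}

```text
t: 33.1
eef_pos: [0.4528, 0.3496, 0.2517]
tool_rot: [[-0.153, -0.988, -0.0], [-0.988, 0.153, -0.002], [0.002, -0.0, -1.0]]
ft_force: [0.2, -0.7, -1.8]
grip_width: 0.152
```

Call:
{"fn": "jog_arm", "kwargs": {"targets": [[-1,0,0,1,0,0,0],[-1,0,0,1,0,0,0],[-1,0,0,1,0,0,0],[-1,0,0,1,0,0,0],[-1,0,0,1,0,0,0]]}}

```text
t: 33.6
eef_pos: [0.4548, 0.3456, 0.2433]
tool_rot: [[-0.156, -0.988, 0.003], [-0.988, 0.156, 0.0], [-0.0, -0.003, -1.0]]
ft_force: [-0.3, 0.1, -1.1]
grip_width: 0.149
```

```bash
python3 - <<'E'
from h import *
rel([.4543,.3615,.130],-98.9,0)
scooptilt('w29.png')
E
```

```text
t 33.6 pos [0.4548 0.3456 0.2433] F [-0.3  0.1 -1.1] g 0.149 J [ 32.   3.  90.  -0.  87. 131.]
rel [-1.55  0.33 11.33] [-0.17  0.03 -0.06]
tilt rel tool 1.4767084980153942 z at y0 0.10484618033699478 n 4270 y range -0.046954480277656634 0.03750167220140225 tool pitch 0.16701076302004475
```

View pics/w29.png

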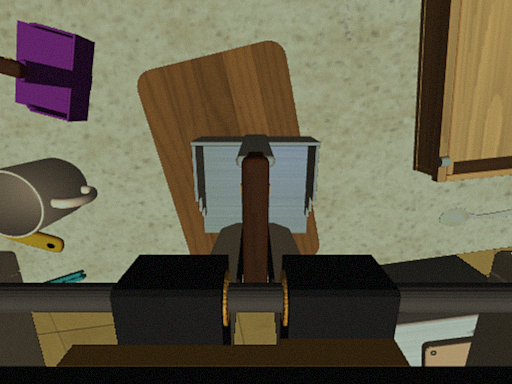

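Call:
{"fn": "jog_arm", "kwargs": {"targets": [[-1,-0.8,0.2,2.5,-0.8,0,0],[-1,-1.5,0.3,5.5,-1.5,0,0],[-1,-1.5,0.3,8.5,-1.5,0,0],[-1,-1.5,0.3,10.4,-1.5,0,0],[-1,-1.5,0.3,10.8,-1.5,0,0]]}}

```text
t: 34.15
eef_pos: [0.4523, 0.3602, 0.1315]
tool_rot: [[-0.155, -0.988, -0.028], [-0.988, 0.155, 0.001], [0.003, 0.028, -1.0]]
ft_force: [-1.1, 0.2, -1.2]
grip_width: 0.146
```

Call:
{"fn": "jog_arm", "kwargs": {"targets": [[-1,0,0,0,0,0,0],[-1,0,0,0.2,0,0,0],[-1,0,0,0.3,0,0,0],[-1,0,0,0.35,0,0,0],[-1,0,0,0.35,0,0,0]]}}

```text
t: 34.65
eef_pos: [0.4538, 0.3619, 0.1315]
tool_rot: [[-0.154, -0.988, -0.023], [-0.988, 0.154, 0.004], [-0.001, 0.023, -1.0]]
ft_force: [0.4, 0.3, -1.9]
grip_width: 0.148
```

Call:
{"fn": "jog_arm", "kwargs": {"targets": [[-1,0,0,0.1,0,0,0],[-1,0,0,0.2,0,0,0],[-1,0,0,0.3,0,0,0],[-1,0,0,0.3,0,0,0],[-1,0,0,0.3,0,0,0]]}}

```text
t: 35.15
eef_pos: [0.4535, 0.3617, 0.1288]
tool_rot: [[-0.154, -0.988, -0.024], [-0.988, 0.154, 0.004], [-0.0, 0.024, -1.0]]
ft_force: [-3.1, -2.1, 5.6]
grip_width: 0.147
```

Contact (5.6 N). I'll open and withdraw straight up.

Call:
{"fn": "jog_arm", "kwargs": {"targets": [[-0.5,0,0,-0.05,0,0,0],[-0.5,0,0,-0.05,0,0,0],[-0.3,0,0,-0.05,0,0,0],[-0.3,0,0,-0.05,0,0,0],[-0.3,0,0,-0.05,0,0,0]]}}

```text
t: 35.65
eef_pos: [0.4535, 0.3617, 0.1283]
tool_rot: [[-0.154, -0.988, -0.024], [-0.988, 0.154, 0.004], [0.0, 0.024, -1.0]]
ft_force: [0.4, -0.5, -0.2]
grip_width: 0.347
```

Call:
{"fn": "jog_arm", "kwargs": {"targets": [[-0.2,0,0,-1,0,0,0],[-0.2,0,0,-3,0,0,0],[-0.2,0,0,-7,0,0,0],[-0.2,0,0,-11,0,0,0],[-0.2,0,0,-15,0,0,0]]}}

```text
t: 36.15
eef_pos: [0.457, 0.361, 0.2807]
tool_rot: [[-0.154, -0.988, -0.023], [-0.988, 0.154, 0.004], [-0.0, 0.024, -1.0]]
ft_force: [-0.2, 1.0, 0.8]
grip_width: 0.399
```

```bash
python3 - <<'E'
from h import *
rel([.4543,.3615,.130],-98.9,0)
o=bot.get_obs();p,d=snap('wrist','w30.png'); W=world('wrist',d,o)
q=W[(W[...,0]>.4)&(W[...,0]<.51)&(W[...,1]>.3)&(W[...,1]<.42)]
print(np.percentile(q[q[:,2]<.06][:,2],[5,50,95]), q[:,2].max())
p2,d=snap('top','t30.png'); s,_=snap('scene','s30.png')
c=p2[90:270,100:360]; cv2.imwrite('pics/t30c.png',cv2.resize(c,None,fx=3,fy=3,interpolation=cv2.INTER_CUBIC)[:,:,::-1])
cv2.imwrite('pics/s30c.png',cv2.resize(s[130:310,110:350],None,fx=3.2,fy=3.2,interpolation=cv2.INTER_CUBIC)[:,:,::-1])
E
```

```text
t 36.15 pos [0.457  0.361  0.2807] F [-0.2  1.   0.8] g 0.399 J [ 33.   5.  84.   1.  93. 132.]
rel [-1.000e-02 -9.000e-02  1.507e+01] [1.36 0.01 0.03]
[0.0196958  0.02378106 0.05095946] 0.3831976314319654
```

View pics/w30.png

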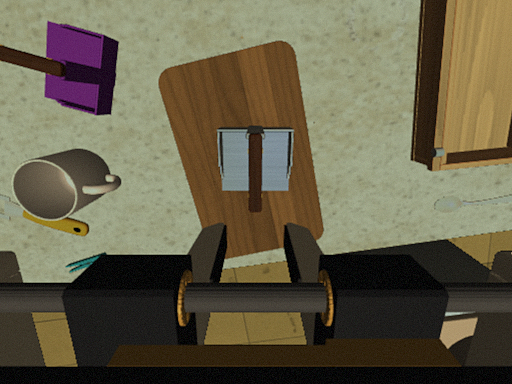

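View pics/t30c.png

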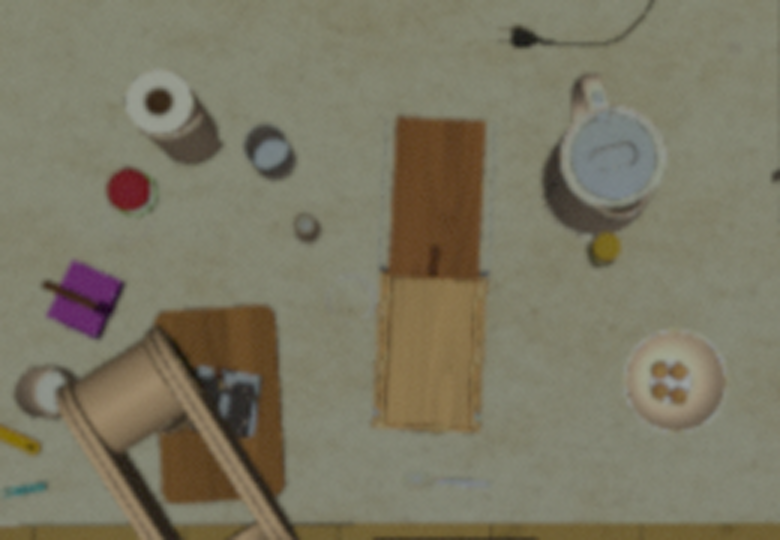

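View pics/s30c.png

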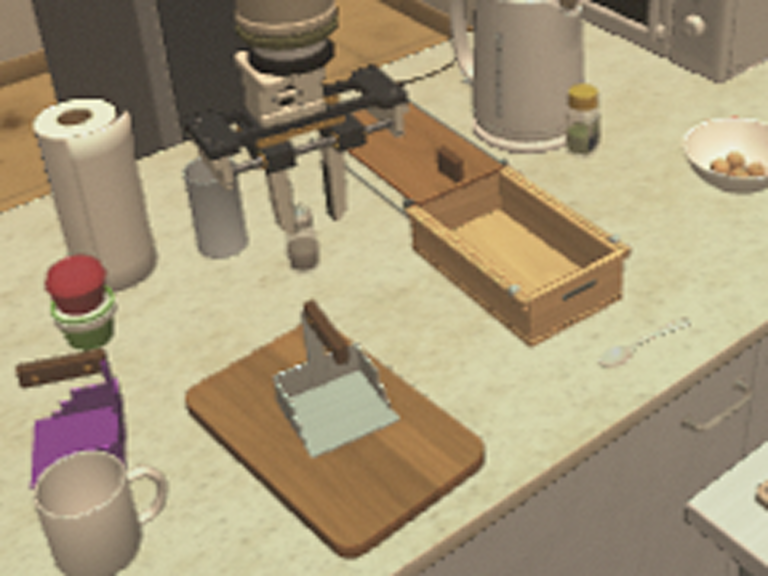

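All is in place: the scoop is flat on the board at (345,400) in the scene crop, four nuts are in the bowl, the bin is empty and the lid is open. I'll settle one call, then hand in.

Call:
{"fn": "jog_arm", "kwargs": {"targets": [[-0.2,0,0,0,0,0,0],[-0.2,0,0,0,0,0,0],[-0.2,0,0,0,0,0,0],[-0.2,0,0,0,0,0,0],[-0.2,0,0,0,0,0,0]]}}

```text
t: 36.8
eef_pos: [0.4568, 0.361, 0.2776]
tool_rot: [[-0.154, -0.988, -0.025], [-0.988, 0.154, 0.003], [0.001, 0.025, -1.0]]
ft_force: [0.0, -0.7, 0.9]
grip_width: 0.401
```

```bash
python3 - <<'E'
from h import *
p,d=imaging.read_camera('top'); W=world('top',d)
q=W[(W[...,0]>.62)&(W[...,0]<.72)&(W[...,1]>0)&(W[...,1]<.08)&(W[...,2]>.098)&(W[...,2]<.13)]
print('lid handle',q.mean(0),len(q)); o=bot.get_obs(); print(o['t'],o['eef_pos'],o['grip_width'])
print(ticket.close_job())
E
```

```text
lid handle [0.66560412 0.03850796 0.11453351] 29
36.85 [0.4569344  0.36104082 0.27786796] 0.4001814459042272
the job is handed in; nothing more can be done
None
```

The job is done and handed in at 36.9 s. I lifted the lid over its catch, slid it to its stop and left it down. All four walnuts then went to the bowl in one scoopful, and the scoop is back flat on the chopping board.

**Last checks:**
- **Lid:** the wrist camera measured 0.2295 m of travel with the lid's top at z = 0.080 m. A coarser top-camera reading just before handing in put the handle about 2 mm less far back.
- **Nuts:** the pictures show all four in the bowl and none in the bin or on the worktop.
- **Scoop:** it stands level on the board, and the gripper is clear of it.
- **Other things:** the bowl and the bystanders look unmoved in the pictures. I did not measure them again.

**What went wrong and was mended:**
- **First push:** the scoop tipped about 13° lip-down in the grip. I set it flat on the bin floor and regripped it.
- **Fourth nut:** it wedged between the pan and the bin's side wall. Moving the pan towards that wall rolled it onto the pan before I lifted.

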